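# One turn of the handwheel: dispense one coffee capsule and lock the wheel

## Robot

A 6-joint arm with a two-finger parallel gripper is mounted at the origin on the work surface. World frame = base frame: x ahead of the robot, y to its left, z up, the work surface at z = 0. Lengths are in m, angles in degrees, forces in N, time in s.
With the tool pointing down it reaches from about 0.35 to 0.725 m from the base axis. Payload 6 kg.
Tool frame: the origin (TCP) lies on the centre line of the jaws, within the pads' length; the fingertips stand 11 mm ahead of it and the grasp point (between the pads) lies 8 mm behind it; z points along the fingers, y is the direction in which the jaws open and shut (so a half turn about z gives the same grasp; the last joint's range is limited). The gripper opens to 85 mm and grips with 20 to 120 N. Pads are 22 mm wide; open, the fingers measure 114 mm over their backs; the gripper's body (76 mm by 85 mm) begins 54 mm behind the grasp point. The pads swing forward as they close: fully open they stand 13 mm farther back than shut.
Start: joints at [89.02, 2.303, 4.859, 0, -92.561, -19.12], TCP at [0.206, 0.563, 0.242] pointing down, gripper open.
Joint ranges: [-146.85, 146.85], [-73.84, 115.35], [-62.03, 85.46], [-188.31, 113.3], [-161.28, -10.13], [-171.36, 171.36]. Speed limits (degrees/s): [147.25, 147.25, 172.46, 180, 180, 180].

## Interface

Orientations are given as [roll, pitch, yaw] about the fixed x, y, z axes, in that order (R = Rz(yaw) Ry(pitch) Rx(roll)).
In Python, from bench import arm gives the robot as it stands.
- The arm moves only by the tool arm_command, never from a script. Its argument "commands" is text: rows parted by semicolons, each of 7 numbers parted by spaces: the opening, from 0 (shut) to 1 (fully open), then the shift along the world's x, y, z in m, then the turn, a rotation vector about the world's x, y, z in degrees. In form: fingers x y z rx ry rz; .... A call has exactly 8 rows; each row is the pose to reach, as a shift and turn from the pose measured when the call began; what a row does not reach only later rows make up. A row lasts 1/12 s, in which the tool goes at most 41.7 mm and 7.16 degrees, less where a joint would pass 70% of its speed; a pose out of reach is approached as far as the arm can. A call with a gripper value outside its range is refused whole. The fingers move at their own pace and stop on an object; "newtons" is the grip in N (left out, the last holds). Time passes only in rows, so rows that repeat a pose let the fingers close, or fill a call up. It gives the time, the measured TCP pose, the force and the opening at its end, in the units of the state.
- arm.get_obs(): the state, without advancing time (a new reading comes with each control period).
- arm.camera(name): name is "side" or "top"; returns the picture (384x512x3 uint8, red, green, blue); there is no depth.
- arm.camera_info(name): a dict with "mtx" (3x3 intrinsics, pixels), "k1" (the pictures are not rectified: a ray, as slopes to the right and down, at radius r is drawn at 1 + k1 r^2 times it, then the intrinsics apply), "camera_from_world" (4x4, takes a point from world to camera coordinates). Camera axes: x right, y up, looking along -z (the intrinsics and any distortion apply to the point x, -y, -z); pixel columns grow to the right and rows downward; lengths in m; the calibration is good to about 2 mm. A picture is of the moment at which its call begins. camera_info takes no time and is no camera call.
- arm.close_job(): hands the job in, once; it reports no verdict.
The state is a dict: "t": time; "joint_pos": joint angles; "joint_velocities": joint speeds; "joint_efforts": joint torques, N m; "ee_pos": TCP position; "tool_rot": TCP orientation; "ft_force": force on the tool from outside, world axes, zero at the start; "moment": the same for the moment, N m; "gripper_width": finger opening in m.
Only numpy, scipy, OpenCV 4.12 (cv2) and the standard library are available. Lean on these libraries where they do the work, as an engineer would, in place of code of your own. Each camera call takes 0.05 s, during which the arm holds its last target.

## Task

Set the small white pinch pot upright on the round pad under the open end of the capsule slide, then take the dispenser's handwheel once round by its wooden handle - one full turn and no more - so that a single coffee capsule drops into the pot. Finish by locking the wheel at its home position: press the handle all the way down so that its pin goes fully into the lock hole, feeling for the hole without forcing the pin against the ring, and let go. Leave the glass tumbler, the spice jar and the wooden spatula where they are.

Things in the scene. Friction and masses are not known exactly. Their poses are not given: they have to be found in the camera images.
- dispenser: Hand-cranked coffee capsule dispenser screwed to the counter; origin under its magazine. On a cream base plate 150 x 410 x 10 mm stand in one line a cream drum casing (176 mm across, 104 mm high) with a flat-lying handwheel over it, the wire magazine with a slide at its foot, and the pad for the pot. Its y axis runs level from magazine towards the wheel's axle, z is up.
- handwheel: Dark steel handwheel with three spokes, turning level about the upright axle; rim radius 72 mm, bar 15 mm thick, top at 126 mm. A cam in the casing pushes a ram along the slide, 76 mm out over the first half turn; a spring returns it over the second half. Either direction works. Turning takes up to about 8 N at the handle; let go away from home, the wheel may run on.
- axle (a point): Point on the handwheel's upright axis, 154 mm above the counter, which is the height of the handle's middle when locked. 157 mm from the magazine axis, 261 mm from the pad centre. Its axes are those of the dispenser.
- grip: The handle: upright freely spinning wooden sleeve, 25 mm diameter, 52 mm long, on the rim 72 mm from the axle; origin at its middle. It is also the lock: it slides 20 mm up and down with about 7 N friction and stays where put. Height of origin: 154 mm locked, 164 mm with its flat 10 mm pin resting on the plain ring, 169 to 173 mm unlocked, as it starts, within 0.3 rad of home.
- lock_ring: Steel ring on the casing under the wheel, face 104 mm high, origin on the axle. It has one hole, 12 mm wide, over 10 mm deep, at 72 mm radius, at home: on the line from magazine through axle, beyond the axle. The ring is set and clamped by hand: the hole is up to 11 mm to either side along it, which the poses do not show: feel for it, sliding the pin lightly. Over 35 N of pin on ring damages it.
- stand (a point): Centre of the top of the black round pad (80 mm diameter, top 12 mm above the counter) on which the pot must stand to catch a capsule. The slide's end edge (66 mm high, 54 mm wide; low side rails reach 74 mm) is 38 mm from this point towards the magazine, so the pot can be lowered straight down.
- magazine (a point): Point on the upright axis of the wire magazine at the level of the slide (66 mm). The magazine holds three capsules and is 60 mm wide and 174 mm high; it is 104 mm from the pad centre.
- pot_center (a point): Middle of the white ceramic pinch pot, 20 mm above its base: round, 66 mm across, 40 mm high, open top, wall 4.5 mm, 110 to 190 g. It starts upright on the counter.
- capsule0_center (a point): Middle of the lowest coffee capsule in the magazine (a plain aluminium truncated cone, flange 37 mm across, 30 mm high, 16 g); it is the one that gets dispensed.
- capsule1_center (a point): Middle of the second capsule, which drops to the slide after the stroke and must stay in the magazine.
- capsule2_center (a point): Middle of the third capsule, which must stay in the magazine.
- tumbler_center (a point): Middle of a glass tumbler, 72 mm across and 95 mm high; leave alone.
- spice_jar_center (a point): Middle of an amber glass spice jar with a steel cap, 52 mm across and 85 mm high; leave alone.
- spatula: A wooden spatula, 270 mm long, lying on the counter; leave alone.

How it is judged:
By the outcome, as a careful person would: the job done as asked, in the order asked, and still so for the second after the job is handed in, with the robot touching nothing.
It also fails if it takes over 72 s, if anything falls off the work surface, if the arm or the gripper's body presses on something with over 40 N, if the wrist force passes 120 N, or if a joint passes its speed limit or range.

## Working session

There is one attempt and no reset: what is moved stays moved. The work goes in short steps, Python scripts to look and compute and a tool call to move; the robot and the scene stay as the last step left them, time stands still between calls to the robot, and variables do not carry over. Pictures are saved under pics/ and viewed, and the job is handed in when it is done.

Besides the shell and the picture viewer there is one more tool, called after "Call:" by a JSON object that holds its "api" and its "payload", one argument or row to a line. arm_command: Moves the arm, as the interface text tells. Its arguments: {"type":"object","properties":{"commands":{"type":"string"},"newtons":{"type":"number"}},"required":["commands"]}

```bash
ls; mkdir -p pics
python3 - <<'E'
from bench import arm
import cv2
print(arm.get_obs())
for n in("side","top"):
    im=arm.camera(n); cv2.imwrite(f"pics/{n}0.png",im[:,:,::-1])
    print(n,arm.camera_info(n))
E
```

```text
pics
{'t': 0.0, 'joint_pos': array([ 8.90180985e+01,  2.33862178e+00,  4.80358265e+00, -2.68923066e-02,
       -9.25624200e+01, -1.91181819e+01]), 'joint_velocities': array([ 0.01823006, -0.04142252,  0.01432487,  0.01054945, -0.01019432,
        0.04976121]), 'joint_efforts': array([ 1.85165896e-05, -3.68208289e+01,  3.47414231e+01,  6.93221748e+00,
       -5.47728079e-03,  1.74562837e-05]), 'ee_pos': array([0.20602397, 0.56319277, 0.24129015]), 'tool_rot': array([ 1.79899117e+02, -6.53394606e-03, -2.00988982e+01]), 'ft_force': array([ 0.34305906,  0.26737366, -0.15903416]), 'moment': array([-0.00677146, -0.0027838 ,  0.0056568 ]), 'gripper_width': 0.08557711184172366}
side {'mtx': array([[474.83582865,   0.        , 254.22676163],
       [  0.        , 474.83582865, 193.75892106],
       [  0.        ,   0.        ,   1.        ]]), 'k1': 0.05633113663044968, 'camera_from_world': array([[ 0.90815618, -0.41858896,  0.0059698 , -0.54827057],
       [ 0.21667915,  0.48220553,  0.84883919, -0.24143465],
       [-0.35819338, -0.76958502,  0.52861743, -1.0051511 ],
       [ 0.        ,  0.        ,  0.        ,  1.        ]])}
top {'mtx': array([[349.58381676,   0.        , 256.52950532],
       [  0.        , 349.58381676, 195.3372744 ],
       [  0.        ,   0.        ,   1.        ]]), 'k1': -0.016200726630869768, 'camera_from_world': array([[-0.01322133, -0.99990752, -0.00318638,  0.02623038],
       [ 0.99210667, -0.01351545,  0.12466632, -0.61948295],
       [-0.12469786, -0.00151298,  0.99219361, -0.95381784],
       [ 0.        ,  0.        ,  0.        ,  1.        ]])}
```

View pics/side0.png

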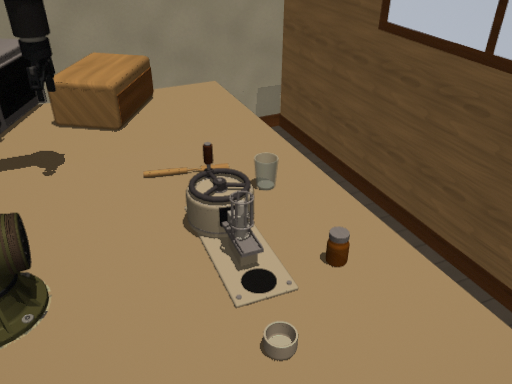

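View pics/top0.png

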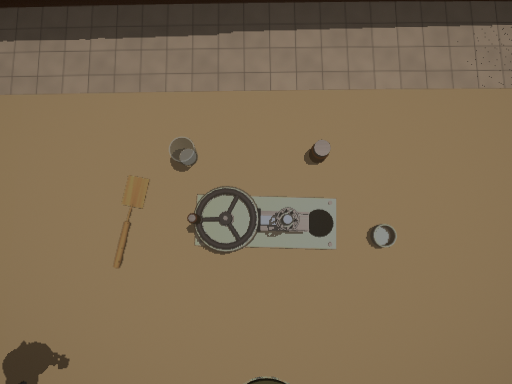

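The side view shows the pot near (281,340), the pad (259,281), the wheel (220,185) and its handle (208,152). The top view shows the pot (383,236), pad (319,223), wheel (226,219) and handle (193,219).

```bash
cat > h.py <<'E'
import numpy as np, cv2
from bench import arm
def ray(n,uv):
    c=arm.camera_info(n); T=c["camera_from_world"]
    p=cv2.undistortPoints(np.array([[uv]],float),c["mtx"],np.array([c["k1"],0,0,0.]))[0,0]
    d=T[:3,:3].T@np.array([p[0],-p[1],-1.]); o=-T[:3,:3].T@T[:3,3]
    return o,d/np.linalg.norm(d)
def onz(n,uv,z):
    o,d=ray(n,uv); return o+d*(z-o[2])/d[2]
def tri(a,b):
    A=np.zeros((3,3));B=np.zeros(3)
    for n,uv in (("top",a),("side",b)):
        o,d=ray(n,uv);P=np.eye(3)-np.outer(d,d);A+=P;B+=P@o
    return np.linalg.solve(A,B)
def proj(n,X):
    c=arm.camera_info(n);T=c["camera_from_world"];q=T[:3,:3]@np.array(X)+T[:3,3]
    r=np.array([[q[0],-q[1],-q[2]]])
    return cv2.projectPoints(r,np.zeros(3),np.zeros(3),c["mtx"],np.array([c["k1"],0,0,0.]))[0][0,0]
E
python3 - <<'E'
import cv2
t=cv2.imread("pics/top0.png");s=cv2.imread("pics/side0.png")
cv2.imwrite("pics/tz.png",cv2.resize(t[170:270,170:420],None,fx=3.2,fy=3.2,interpolation=cv2.INTER_CUBIC))
cv2.imwrite("pics/sz.png",cv2.resize(s[130:370,170:370],None,fx=2.5,fy=2.5,interpolation=cv2.INTER_CUBIC))
E
python3 - <<'E'
from h import *
t=cv2.imread("pics/top0.png");s=cv2.imread("pics/side0.png")
for n,im,roi in(("top",t,(295,200,345,248)),("side",s,(232,262,285,300))):
    x0,y0,x1,y1=roi;g=im[y0:y1,x0:x1].max(2)
    m=(g<45).astype(np.uint8)
    cs,_=cv2.findContours(m,0,2);c=max(cs,key=cv2.contourArea)
    e=cv2.fitEllipse(c);uv=(e[0][0]+x0,e[0][1]+y0)
    print("pad",n,uv,e,onz(n,uv,.012))
E
```

```text
pad top (318.9102363586426, 225.55749320983887) ((23.910236358642578, 25.557493209838867), (18.910110473632812, 20.391361236572266), 3.9070327281951904) [ 0.5328155  -0.16087191  0.012     ]
pad side (258.39164543151855, 280.6715831756592) ((26.391645431518555, 18.67158317565918), (22.77863883972168, 33.88871383666992), 90.1105728149414) [ 0.53772387 -0.16526645  0.012     ]
```

View pics/tz.png

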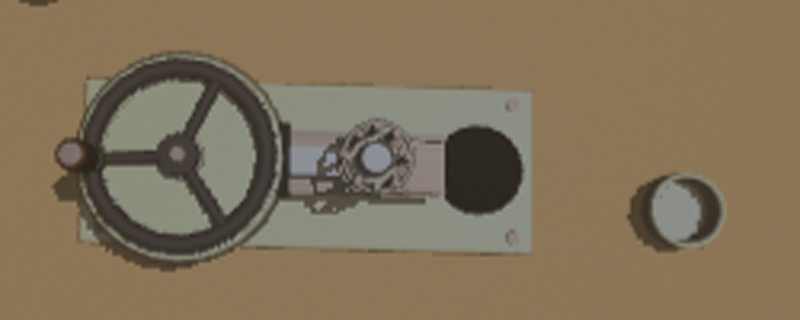

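View pics/sz.png

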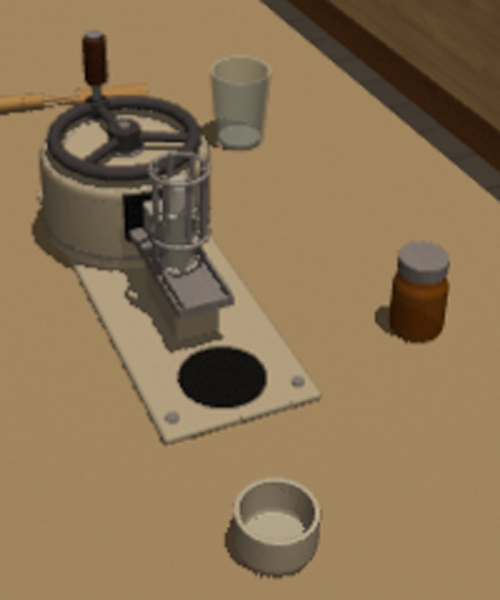

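The zooms show the pad fully in the side view and partly hidden by the slide in the top view. The handle points away from the magazine. Next I'll make precise measurements.

Run:
```python
from h import *
t=cv2.imread("pics/top0.png");s=cv2.imread("pics/side0.png")
T=lambda x,y:(x/3.2+170-.3,y/3.2+170-.3)
S=lambda x,y:(x/2.5+170-.3,y/2.5+130-.3)
# pot rim outer (z .04)
print("pot rim top",onz("top",T(687,210),.04), "L/R",onz("top",T(651,210),.04),onz("top",T(723,210),.04))
print("pot rim side",onz("side",S(277,514),.04),"LR",onz("side",S(234,517),.04),onz("side",S(320,517),.04))
# wheel hub
print("hub",onz("top",T(177,153),.13),onz("side",S(124,128),.13))
# handle top
print("handle top",onz("top",T(70,153),.195),onz("side",S(93,36),.195),tri(T(70,153),S(93,36)))
# plate far corners at pad end
for a,b in(((531,92),(319,396)),((531,253),(166,440))): print("corner",onz("top",T(*a),.01),onz("side",S(*b),.01))
# screws
for a,b in(((512,104),(298,381)),((512,237),(172,417))): print("screw",onz("top",T(*a),.012),onz("side",S(*b),.012))
# wheel dark mask in top
hsv=cv2.cvtColor(t,cv2.COLOR_BGR2HSV)
for n,im,x0,y0,x1,y1 in(("top",t,195,186,262,252),("side",s,186,165,256,206)):
    m=(im.max(2)<80).astype(np.uint8)[y0:y1,x0:x1]
    cs,_=cv2.findContours(m,0,1);c=max(cs,key=cv2.contourArea)
    hu=cv2.convexHull(c);e=cv2.fitEllipse(hu);uv=(e[0][0]+x0,e[0][1]+y0)
    print("wheel",n,uv,e[1],cv2.contourArea(hu),onz(n,uv,.1185))
# pot by brightness
for n,im,x0,y0,x1,y1 in(("top",t,360,215,410,260),("side",s,255,315,310,365)):
    h=cv2.cvtColor(im,cv2.COLOR_BGR2HSV)[y0:y1,x0:x1]
    m=((h[:,:,1]<85)&(h[:,:,2]>75)).astype(np.uint8)
    cs,_=cv2.findContours(m,0,1);c=max(cs,key=cv2.contourArea)
    e=cv2.fitEllipse(cv2.convexHull(c));print("pot",n,e[0][0]+x0,e[0][1]+y0,e[1],cv2.boundingRect(c),onz(n,(e[0][0]+x0,e[0][1]+y0),.04 if n=="top" else .02))
```

```text
pot rim top [ 0.50195088 -0.3384629   0.04      ] L/R [ 0.50241044 -0.30689005  0.04      ] [ 0.50148705 -0.37006544  0.04      ]
pot rim side [ 0.4986365  -0.34535519  0.04      ] LR [ 0.46795067 -0.33459677  0.04      ] [ 0.52670692 -0.36113909  0.04      ]
hub [0.55226438 0.09912517 0.13      ] [0.54825728 0.09310599 0.13      ]
handle top [0.54921513 0.17250874 0.195     ] [0.54917434 0.17842427 0.195     ] [0.54810975 0.17225073 0.19800012]
corner [ 0.61109522 -0.21285998  0.01      ] [ 0.60660297 -0.22005931  0.01      ]
corner [ 0.46585016 -0.20692518  0.01      ] [ 0.46336876 -0.21329254  0.01      ]
screw [ 0.60012456 -0.19466377  0.012     ] [ 0.59774407 -0.19745719  0.012     ]
screw [ 0.48033505 -0.19001645  0.012     ] [ 0.47778093 -0.19242116  0.012     ]
wheel top (224.20488166809082, 219.84950637817383) (59.903690338134766, 66.00138092041016) 3029.5 [0.54696682 0.10229395 0.1185    ]
wheel side (220.8323745727539, 186.07464218139648) (40.94815444946289, 68.38525390625) 2005.0 [0.54916225 0.08575908 0.1185    ]
pot top 384.6008701324463 235.13720321655273 (23.33251190185547, 24.539323806762695) (13, 8, 24, 25) [ 0.50246431 -0.33909208  0.04      ]
pot side 280.21376609802246 339.70775985717773 (35.85988998413086, 39.73771286010742) (8, 6, 35, 39) [ 0.50200755 -0.33915824  0.02      ]
```

Call:
{"api": "arm_command", "payload": {
  "commands": "1 0.029 -0.028 0.006 0 0 -7;1 0.058 -0.055 0.013 0 0 -14;1 0.086 -0.083 0.019 0 0 -21;1 0.115 -0.11 0.025 0 0 -28;1 0.144 -0.138 0.031 0 0 -35;1 0.172 -0.165 0.038 0 0 -42;1 0.2 -0.193 0.044 0 0 -49;1 0.23 -0.22 0.05 0 0 -56"
}}

```text
t: 0.77
ee_pos: [0.4368, 0.3416, 0.2917]
tool_rot: [179.9, 0.0, -76.4]
ft_force: [0.2, 1.3, 0.2]
gripper_width: 0.0853
```

Call:
{"api": "arm_command", "payload": {
  "commands": "1 0.01 -0.04 0 0 0 -4;1 0.02 -0.08 0 0 0 -8;1 0.03 -0.12 0 0 0 -12;1 0.035 -0.16 0 0 0 -16;1 0.04 -0.2 0 0 0 -16;1 0.05 -0.24 0 0 0 -16;1 0.055 -0.28 0 0 0 -16;1 0.06 -0.32 0 0 0 -16"
}}

```text
t: 1.43
ee_pos: [0.4965, 0.0197, 0.2914]
tool_rot: [179.9, 0.0, -92.4]
ft_force: [0.4, 0.7, 0.4]
gripper_width: 0.0855
```

Call:
{"api": "arm_command", "payload": {
  "commands": "1 0 -0.04 0 0 0 0;1 0.001 -0.08 -0.01 0 0 0;1 0.002 -0.12 -0.02 0 0 0;1 0.003 -0.16 -0.035 0 0 0;1 0.004 -0.2 -0.05 0 0 0;1 0.005 -0.24 -0.07 0 0 0;1 0.005 -0.28 -0.09 0 0 0;1 0.005 -0.32 -0.11 0 0 0"
}}

```text
t: 2.1
ee_pos: [0.501, -0.2921, 0.1853]
tool_rot: [179.9, 0.0, -92.4]
ft_force: [1.7, 1.1, 0.7]
gripper_width: 0.0851
```

```bash
cat > shot.py <<'E'
import sys
from h import *
o=arm.get_obs();print(o["t"],o["ee_pos"],o["tool_rot"],o["ft_force"])
def sv(n,tag,x0,y0,x1,y1,f):
    im=arm.camera(n)[:,:,::-1];cv2.imwrite(f"pics/{n}{tag}_full.png",im)
    cv2.imwrite(f"pics/{n}{tag}.png",cv2.resize(im[y0:y1,x0:x1],None,fx=f,fy=f,interpolation=cv2.INTER_CUBIC))
E
python3 - <<'E'
from shot import *
sv("top",1,330,180,440,290,5);sv("side",1,220,260,360,384,4)
for n in("top","side"):print(n,proj(n,o["ee_pos"]),proj(n,o["ee_pos"]+[0.0425,0,0]),proj(n,o["ee_pos"]-[0.0425,0,0]))
E
```

```text
2.1 [ 0.50096335 -0.29207585  0.1852781 ] [ 1.79877368e+02  3.65473501e-02 -9.24102227e+01] [1.6507517  1.06405874 0.67386979]
top [386.90485961 235.33371333] [385.86952847 217.52429554] [387.94166906 253.35972781]
side [270.79948689 257.98864485] [291.43324882 251.88820902] [249.42647347 264.32445005]
```

View pics/side1.png

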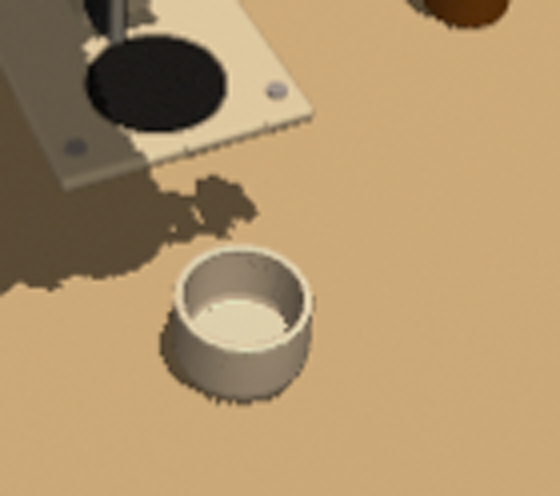

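View pics/top1.png

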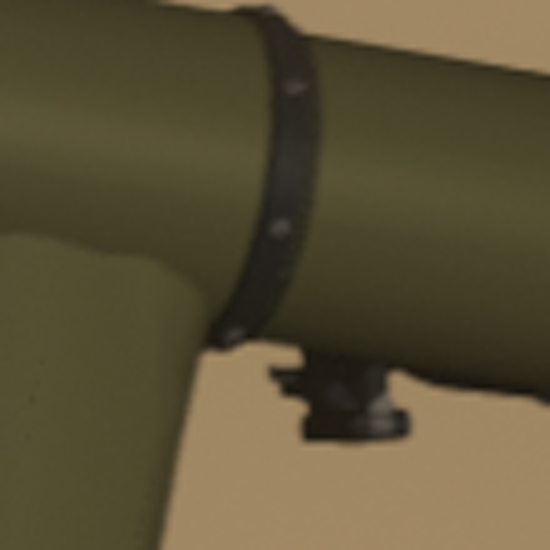

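The top view is hidden by the arm. In the side crop the pot rim is clear, centred near zoom (243,300), and a fingertip shows at the top edge. I'll look at the full side image for the fingers.

Run:
```python
import cv2
s=cv2.imread("pics/side1_full.png")
cv2.imwrite("pics/side1b.png",cv2.resize(s[180:290,210:330],None,fx=5,fy=5,interpolation=cv2.INTER_CUBIC))
from h import *
c=(243/4+220-.4,299/4+260-.4)
print(onz("side",c,.04))
for z in(.174,.18,.185): print(z,proj("side",[.501+.0425,-.2921,z]),proj("side",[.501-.0425,-.2921,z]))
```

```text
[ 0.49942892 -0.34322227  0.04      ]
0.174 [291.17452041 256.66069446] [249.44581901 269.18504393]
0.18 [291.32429125 254.13078444] [249.4484717  266.60870597]
0.185 [291.4500015  252.00898546] [249.45068503 264.44756993]
```

View pics/side1b.png

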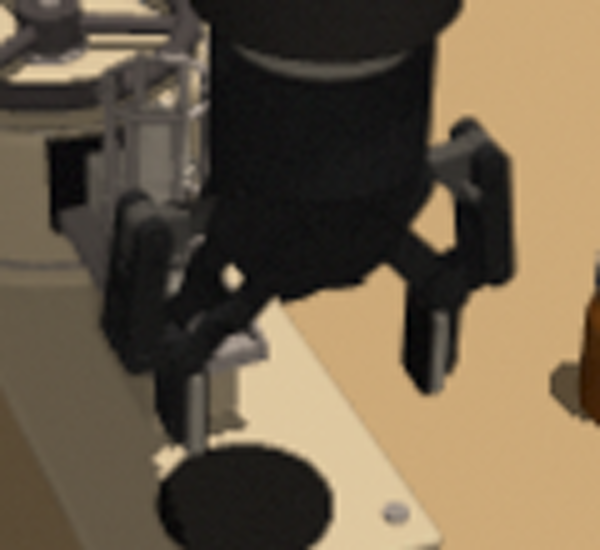

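```bash
python3 -c "
from h import *
o=arm.get_obs();print(o['ee_pos'],o['tool_rot'])"
```

```text
[ 0.49883854 -0.29354966  0.18085373] [ 1.79408401e+02  1.49040458e-01 -9.27117924e+01]
```

Call:
{"api": "arm_command", "payload": {
  "commands": "1 0.001 -0.024 -0.02 0 0 0;1 0.002 -0.047 -0.04 0 0 0;1 0.002 -0.047 -0.07 0 0 0;1 0.002 -0.047 -0.1 0 0 0;1 0.002 -0.047 -0.115 0 0 0;1 0.002 -0.047 -0.125 0 0 0;1 0.002 -0.047 -0.125 0 0 0;1 0.002 -0.047 -0.125 0 0 0"
}}

```text
t: 2.87
ee_pos: [0.5012, -0.3405, 0.0565]
tool_rot: [179.4, 0.1, -92.7]
ft_force: [0.3, -0.2, 0.7]
gripper_width: 0.0852
```

Run:
```python
from shot import *
sv("side",2,220,220,360,384,3.5)
```

```text
2.8667 [ 0.5011503  -0.34051003  0.05652648] [ 1.79417897e+02  1.15920488e-01 -9.26810727e+01] [ 0.3338987  -0.18228656  0.65991044]
```

View pics/side2.png

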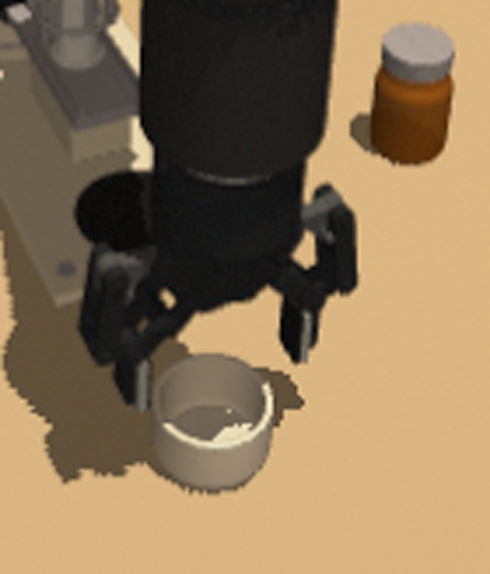

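Run:
```python
from h import *
f=lambda u,v:(u/3.5+220-.4,v/3.5+220-.4)
print(proj("side",[.5012,-.3515,.053]),f(221,381))
print(onz("side",f(213,402),.04), onz("side",f(153,402),.04),onz("side",f(274,402),.04))
for y in(-.336,-.340,-.344):print(proj("side",[.501,y,.04]),f(213,402))
```

```text
[283.49297887 332.33734785] (282.7428571428572, 328.4571428571429)
[ 0.49949422 -0.34353326  0.04      ] [ 0.47008572 -0.33022228  0.04      ] [ 0.52941685 -0.35702221  0.04      ]
[279.32593565 331.35298489] (280.45714285714286, 334.4571428571429)
[280.30046303 332.85901143] (280.45714285714286, 334.4571428571429)
[281.28193233 334.3759189 ] (280.45714285714286, 334.4571428571429)
```

The fingers straddle the pot, so I'll descend and grip.

Call:
{"api": "arm_command", "payload": {
  "commands": "1 0 -0.001 -0.015 0 0 0;1 0 -0.001 -0.028 0 0 0;1 0 -0.001 -0.036 0 0 0;1 0 -0.001 -0.04 0 0 0;0.5 0 -0.001 -0.04 0 0 0;0.5 0 -0.001 -0.04 0 0 0;0.5 0 -0.001 -0.04 0 0 0;0.5 0 -0.001 -0.04 0 0 0",
  "newtons": 30
}}

```text
t: 3.58
ee_pos: [0.502, -0.3418, 0.018]
tool_rot: [179.6, 0.1, -92.7]
ft_force: [0.2, 0.4, -1.1]
gripper_width: 0.0655
```

Call:
{"api": "arm_command", "payload": {
  "commands": "0.5 0 0 0.03 0 0 0;0.5 0 0 0.06 0 0 0;0.5 0.004 0.02 0.09 0 0 0;0.5 0.012 0.06 0.1 0 0 0;0.5 0.02 0.1 0.1 0 0 0;0.5 0.028 0.14 0.1 0 0 0;0.5 0.036 0.178 0.1 0 0 0;0.5 0.036 0.178 0.1 0 0 0"
}}

```text
t: 4.25
ee_pos: [0.5392, -0.1583, 0.1183]
tool_rot: [179.6, 0.2, -92.4]
ft_force: [-0.7, -1.1, -1.7]
gripper_width: 0.0662
```

Call:
{"api": "arm_command", "payload": {
  "commands": "0.5 0 0 -0.02 0 0 0;0.5 0 0 -0.035 0 0 0;0.5 0 0 -0.05 0 0 0;0.5 0 0 -0.06 0 0 0;0.5 0 0 -0.065 0 0 0;0.5 0 0 -0.065 0 0 0;0.5 0 0 -0.065 0 0 0;0.5 0 0 -0.065 0 0 0"
}}

```text
t: 4.92
ee_pos: [0.5384, -0.1604, 0.0546]
tool_rot: [179.6, -0.0, -92.4]
ft_force: [-5.1, -7.1, 3.4]
gripper_width: 0.0657
```

Run:
```python
from shot import *
sv("side",3,190,170,330,310,4);sv("top",3,270,180,370,270,5)
```

```text
4.9167 [ 0.53835095 -0.16044132  0.05458857] [ 1.79566109e+02 -1.22883043e-02 -9.24085027e+01] [-5.1367674  -7.08883304  3.3642016 ]
```

View pics/side3.png

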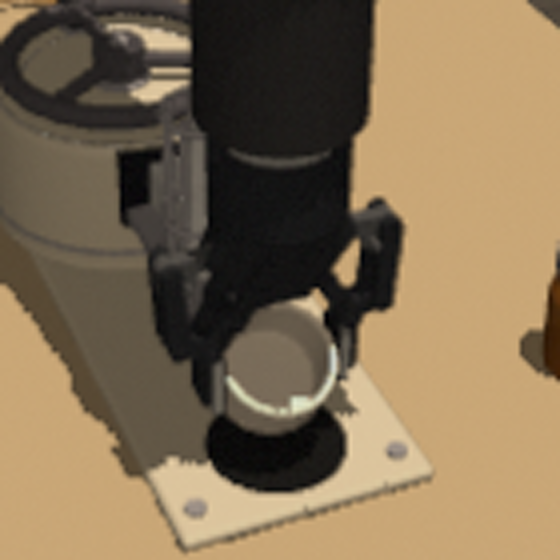

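View pics/top3.png

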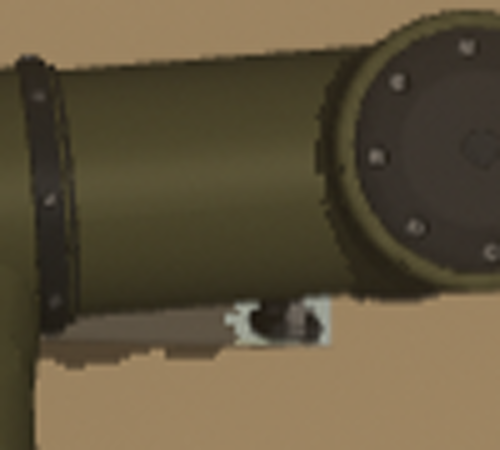

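The pot caught the slide edge: the force is about 9 N and it has tilted in the grip. I'll back straight off and look.

Call:
{"api": "arm_command", "payload": {
  "commands": "0.5 0 -0.004 0.01 0 0 0;0.5 0 -0.008 0.02 0 0 0;0.5 0 -0.012 0.03 0 0 0;0.5 0 -0.02 0.04 0 0 0;0.5 0 -0.03 0.045 0 0 0;0.5 0 -0.04 0.045 0 0 0;0.5 0 -0.04 0.045 0 0 0;0.5 0 -0.04 0.045 0 0 0"
}}

```text
t: 5.68
ee_pos: [0.538, -0.2011, 0.0988]
tool_rot: [179.5, 0.0, -92.5]
ft_force: [-0.3, 1.0, -1.9]
gripper_width: 0.0656
```

Run:
```python
from shot import *
sv("side",4,190,170,330,310,4)
```

```text
5.6833 [ 0.53795202 -0.20114036  0.09883918] [ 1.79508089e+02  1.72182445e-02 -9.24932818e+01] [-0.28726322  1.04754083 -1.89607766]
```

View pics/side4.png

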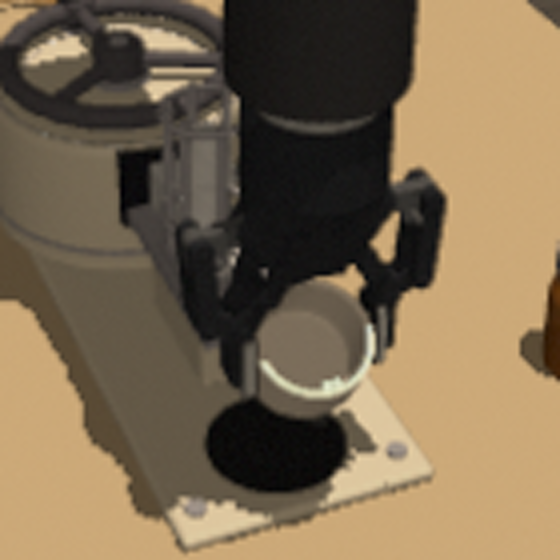

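The pot is tilted with its mouth toward the camera. I'll set it back on the free counter to right it, then regrasp.

Call:
{"api": "arm_command", "payload": {
  "commands": "0.5 -0.012 -0.04 0 0 0 0;0.5 -0.024 -0.08 0 0 0 0;0.5 -0.036 -0.12 0 0 0 0;0.5 -0.036 -0.14 -0.02 0 0 0;0.5 -0.036 -0.14 -0.04 0 0 0;0.5 -0.036 -0.14 -0.05 0 0 0;0.5 -0.036 -0.14 -0.055 0 0 0;0.5 -0.036 -0.14 -0.06 0 0 0",
  "newtons": 20
}}

```text
t: 6.4
ee_pos: [0.502, -0.3401, 0.0382]
tool_rot: [179.4, 0.0, -92.4]
ft_force: [0.8, 0.8, -0.7]
gripper_width: 0.0655
```

Call:
{"api": "arm_command", "payload": {
  "commands": "0.5 0 0 -0.004 0 0 0;0.5 0 0 -0.008 0 0 0;0.5 0 0 -0.011 0 0 0;0.5 0 0 -0.014 0 0 0;0.5 0 0 -0.017 0 0 0;0.5 0 0 -0.02 0 0 0;0.5 0 0 -0.021 0 0 0;0.5 0 0 -0.021 0 0 0"
}}

```text
t: 7.07
ee_pos: [0.5029, -0.3405, 0.024]
tool_rot: [179.5, -0.1, -92.3]
ft_force: [-12.1, 13.6, 30.0]
gripper_width: 0.0654
```

Run:
```python
from shot import *
sv("side",5,210,230,350,384,3.8)
```

```text
7.0667 [ 0.50286327 -0.34050985  0.0240483 ] [ 1.79549733e+02 -1.49673890e-01 -9.22946150e+01] [-12.06363028  13.56345951  30.02924361]
```

View pics/side5.png

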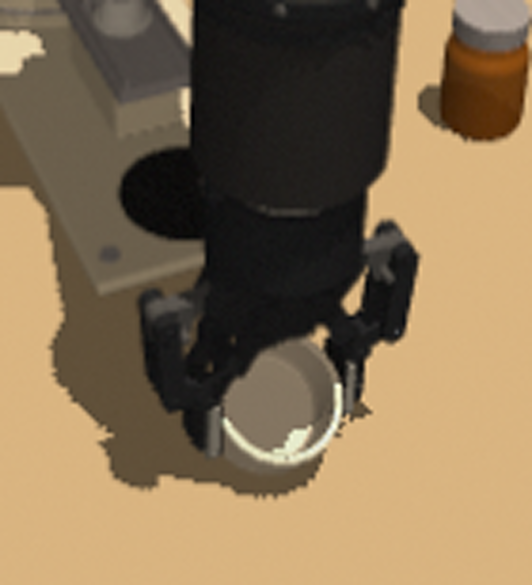

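Call:
{"api": "arm_command", "payload": {
  "commands": "0.5 0 0 0.004 0 0 0;0.5 0 0 0.006 0 0 0;0.85 0 0 0.006 0 0 0;1 0 0 0.006 0 0 0;1 0 0 0.006 0 0 0;1 0 0 0.006 0 0 0;1 0 0 0.006 0 0 0;1 0 0 0.03 0 0 0"
}}

```text
t: 7.78
ee_pos: [0.5, -0.339, 0.0484]
tool_rot: [179.1, 0.1, -92.3]
ft_force: [0.9, 0.1, -2.2]
gripper_width: 0.0857
```

Run:
```python
from shot import *
sv("side",6,210,230,350,384,3.8)
```

```text
7.7833 [ 0.49999548 -0.33896869  0.04835601] [ 1.79061740e+02  1.00453181e-01 -9.23432465e+01] [ 0.90890835  0.06737932 -2.20081726]
```

View pics/side6.png

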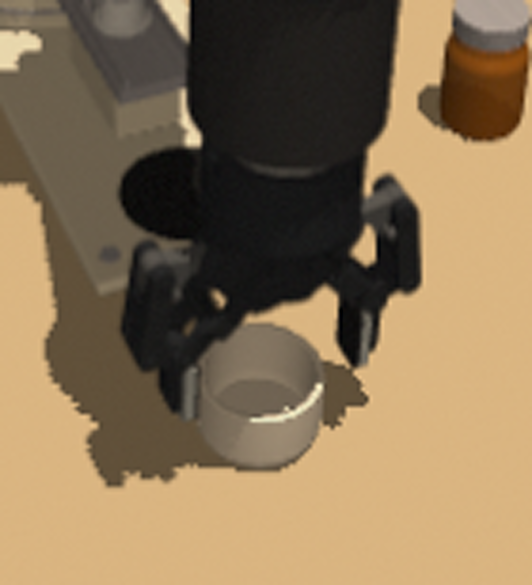

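Run:
```python
from h import *
f=lambda u,v,x,y,s:(u/s+x-.4,v/s+y-.4)
print(onz("side",f(262.5,372,210,230,3.8),.04),onz("side",f(213,402,220,220,3.5),.04))
o=arm.get_obs();print(o['ee_pos'])
# pad in side3/4 : zoom4 from (190,170)
for (u,v) in((276,444),): print("pad",onz("side",f(u,v,190,170,4),.012))
# slide end-edge corners in side0 zoom: 
S=lambda x,y:(x/2.5+170-.3,y/2.5+130-.3)
for p in((172,311),(233,298)):print("slide rail end",onz("side",S(*p),.074))
T=lambda x,y:(x/3.2+170-.3,y/3.2+170-.3)
for p in((444,141),(444,195)):print("slide end top",onz("top",T(*p),.066))
```

```text
[ 0.50422728 -0.32707846  0.04      ] [ 0.49949422 -0.34353326  0.04      ]
[ 0.50330765 -0.34122308  0.05721251]
pad [ 0.53824792 -0.16524749  0.012     ]
slide rail end [ 0.50450955 -0.13153957  0.074     ]
slide rail end [ 0.5613115  -0.13723243  0.074     ]
slide end top [ 0.56349443 -0.12384309  0.066     ]
slide end top [ 0.51743597 -0.12239802  0.066     ]
```

The pot is upright again and has shifted about 16 mm in +y. I'll regrasp it there.

Call:
{"api": "arm_command", "payload": {
  "commands": "1 0.001 0.008 0 0 0 0;1 0.001 0.015 0 0 0 0;1 0.001 0.015 -0.005 0 0 0;1 0.001 0.015 -0.02 0 0 0;1 0.001 0.015 -0.032 0 0 0;1 0.001 0.015 -0.039 0 0 0;0.5 0.001 0.015 -0.039 0 0 0;0.5 0.001 0.015 -0.039 0 0 0",
  "newtons": 40
}}

```text
t: 8.5
ee_pos: [0.5039, -0.3262, 0.0175]
tool_rot: [179.5, -0.2, -92.3]
ft_force: [-0.8, 0.2, 0.7]
gripper_width: 0.0644
```

Call:
{"api": "arm_command", "payload": {
  "commands": "0.5 0 0 0 0 0 0;0.5 0 0 0 0 0 0;0.5 0 0 0.03 0 0 0;0.5 0 0 0.06 0 0 0;0.5 0 0 0.08 0 0 0;0.5 0.01 0.04 0.09 0 0 0;0.5 0.02 0.08 0.09 0 0 0;0.5 0.026 0.12 0.09 0 0 0"
}}

```text
t: 9.17
ee_pos: [0.5307, -0.2053, 0.109]
tool_rot: [179.7, -0.2, -92.4]
ft_force: [1.2, -0.6, -0.7]
gripper_width: 0.065
```

Run:
```python
from shot import *
print(o["gripper_width"])
sv("side",7,190,170,330,310,4)
```

```text
9.1667 [ 0.53069577 -0.20533102  0.10900997] [179.6724716   -0.23982869 -92.38905995] [ 1.19649058 -0.63983198 -0.74071583]
0.06502521275426977
```

View pics/side7.png

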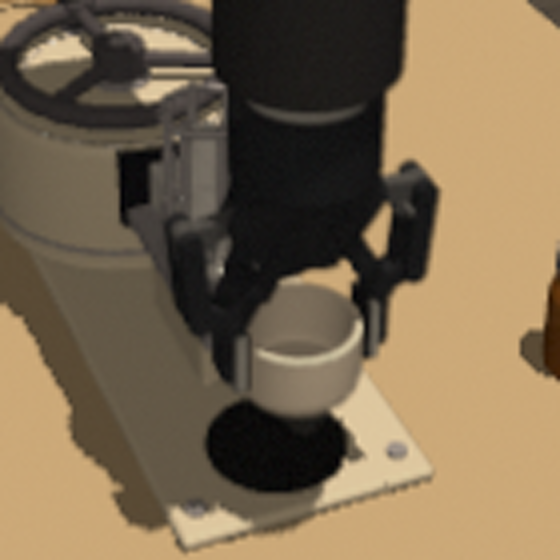

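Call:
{"api": "arm_command", "payload": {
  "commands": "0.5 0.003 0.012 0 0 0 0;0.5 0.006 0.025 0 0 0 0;0.5 0.0075 0.034 0 0 0 0;0.5 0.0075 0.037 0 0 0 0;0.5 0.0075 0.037 0 0 0 0;0.5 0.0075 0.037 0 0 0 0;0.5 0.0075 0.037 -0.005 0 0 0;0.5 0.0075 0.037 -0.01 0 0 0"
}}

```text
t: 9.88
ee_pos: [0.5392, -0.1628, 0.098]
tool_rot: [179.7, -0.1, -92.2]
ft_force: [0.7, -0.4, -1.7]
gripper_width: 0.0647
```

Call:
{"api": "arm_command", "payload": {
  "commands": "0.5 -0.001 -0.005 0 0 0 0;0.5 -0.001 -0.005 0 0 0 0;0.5 -0.001 -0.005 0 0 0 0;0.5 -0.001 -0.005 0 0 0 0;0.5 -0.001 -0.005 -0.004 0 0 0;0.5 -0.001 -0.005 -0.008 0 0 0;0.5 -0.001 -0.005 -0.011 0 0 0;0.5 -0.001 -0.005 -0.014 0 0 0"
}}

```text
t: 10.55
ee_pos: [0.538, -0.1677, 0.0834]
tool_rot: [179.7, -0.1, -92.2]
ft_force: [0.9, 0.5, -1.2]
gripper_width: 0.0646
```

Call:
{"api": "arm_command", "payload": {
  "commands": "0.5 0 0 -0.004 0 0 0;0.5 0 0 -0.008 0 0 0;0.5 0 0 -0.012 0 0 0;0.5 0 0 -0.016 0 0 0;0.5 0 0 -0.02 0 0 0;0.5 0 0 -0.024 0 0 0;0.5 0 0 -0.026 0 0 0;0.5 0 0 -0.026 0 0 0"
}}

```text
t: 11.22
ee_pos: [0.5377, -0.1677, 0.0567]
tool_rot: [179.6, -0.1, -92.2]
ft_force: [0.8, 0.2, -1.6]
gripper_width: 0.0648
```

Run:
```python
from shot import *
sv("side",8,190,170,330,310,4)
```

```text
11.2167 [ 0.53767554 -0.16768154  0.05670754] [ 1.79600188e+02 -8.98046428e-02 -9.21680580e+01] [ 0.80097206  0.19804426 -1.58898241]
```

View pics/side8.png

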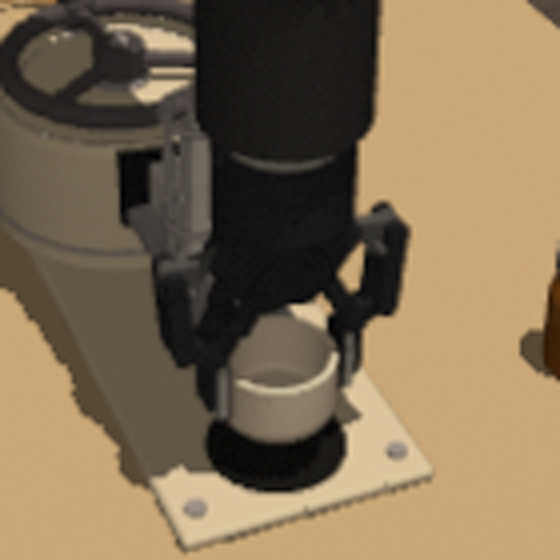

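Call:
{"api": "arm_command", "payload": {
  "commands": "0.5 0 0 -0.006 0 0 0;0.5 0 0 -0.012 0 0 0;0.5 0 0 -0.017 0 0 0;0.5 0 0 -0.021 0 0 0;0.5 0 0 -0.024 0 0 0;0.5 0 0 -0.026 0 0 0;0.5 0 0 -0.027 0 0 0;0.5 0 0 -0.027 0 0 0"
}}

```text
t: 11.93
ee_pos: [0.5378, -0.1677, 0.03]
tool_rot: [179.6, -0.1, -92.2]
ft_force: [0.2, -0.1, -1.4]
gripper_width: 0.0648
```

Call:
{"api": "arm_command", "payload": {
  "commands": "0.5 0 0 -0.001 0 0 0;0.5 0 0 -0.002 0 0 0;0.8 0 0 -0.002 0 0 0;1 0 0 -0.002 0 0 0;1 0 0 -0.002 0 0 0;1 0 0 -0.002 0 0 0;1 0 0 0.01 0 0 0;1 0 0 0.03 0 0 0"
}}

```text
t: 12.6
ee_pos: [0.5363, -0.1676, 0.0585]
tool_rot: [179.4, -0.1, -92.2]
ft_force: [1.1, 0.0, 0.4]
gripper_width: 0.0855
```

Call:
{"api": "arm_command", "payload": {
  "commands": "1 0 0 0.04 0 0 0;1 0 0 0.08 0 0 0;1 0 -0.02 0.12 0 0 0;1 -0.02 -0.04 0.16 0 0 0;1 -0.05 -0.02 0.19 0 0 0;1 -0.08 0.01 0.2 0 0 0;1 -0.1 0.045 0.2 0 0 0;1 -0.1 0.085 0.2 0 0 0"
}}

```text
t: 13.27
ee_pos: [0.435, -0.0899, 0.2622]
tool_rot: [179.7, -0.0, -92.4]
ft_force: [2.4, 1.0, -0.0]
gripper_width: 0.0856
```

Run:
```python
from shot import *
sv("side",9,170,130,330,310,3.5);sv("top",9,160,170,360,270,4)
```

```text
13.2667 [ 0.43500135 -0.08990454  0.26220816] [ 1.79699332e+02 -4.64005448e-02 -9.23947602e+01] [ 2.40990238  1.03957426 -0.0162097 ]
```

View pics/side9.png

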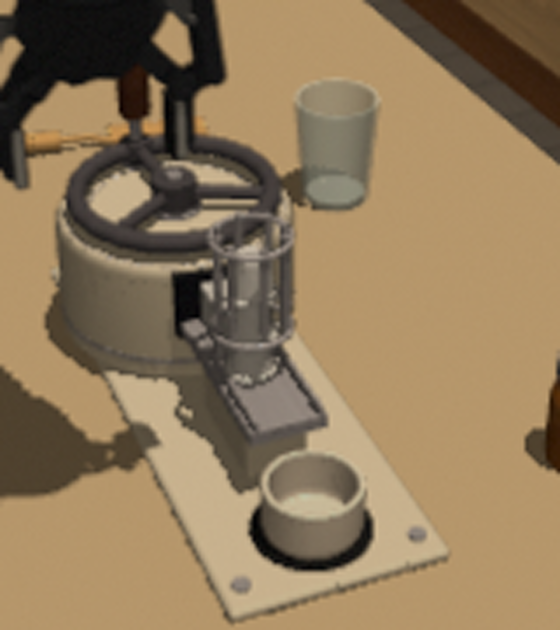

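View pics/top9.png

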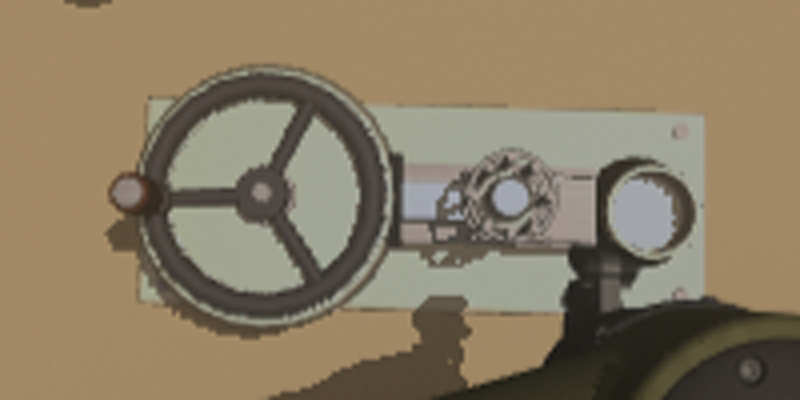

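The pot is upright on the pad in both views. Next I'll measure the axle, handle and axis direction from the top view.

Run:
```python
from h import *
t=cv2.imread("pics/top9_full.png");s=cv2.imread("pics/side9_full.png")
f=lambda u,v,x,y,k:(u/k+x-.4,v/k+y-.4)
tt=lambda u,v:f(u,v,160,170,4); ss=lambda u,v:f(u,v,170,130,3.5)
print("pot top/side",onz("top",tt(648,211),.052),onz("side",ss(313.5,490),.052))
print("hub tri",tri(tt(262,192),ss(175,180)),onz("top",tt(262,192),.135),onz("side",ss(175,180),.135))
print("handle top disc",onz("top",tt(128,192),.197))
# dark ring: sample radially
g=t.max(2).astype(float)
c=np.array(tt(262,194));pts=[]
for a in np.deg2rad(np.arange(0,360,5)):
    if abs(np.rad2deg(a)-180)<25: continue
    d=np.array([np.cos(a),np.sin(a)])
    r=np.arange(18,40,.25);v=cv2.remap(g.astype(np.float32),*(np.float32((c[:,None]+d[:,None]*r)[i])[None] for i in(0,1)),cv2.INTER_LINEAR)[0]
    # inner edge: first drop below 105
    i=np.argmax(v<95)
    if i>0: pts.append(onz("top",c+d*r[i],.1185)[:2])
pts=np.array(pts)
for it in range(3):
    A=np.c_[2*pts,np.ones(len(pts))];x=np.linalg.lstsq(A,(pts**2).sum(1),rcond=None)[0]
    R=np.sqrt(x[2]+x[:2]@x[:2]);e=np.linalg.norm(pts-x[:2],axis=1)-R
    print("rim inner circle",x[:2],R,len(pts),e.std());pts=pts[abs(e)<.003]
```

```text
pot top/side [ 0.54012835 -0.16163903  0.052     ] [ 0.53511606 -0.17382089  0.052     ]
hub tri [0.55188434 0.09948045 0.12538029] [0.55172412 0.09844027 0.135     ] [0.54577615 0.08416482 0.135     ]
handle top disc [0.54887873 0.17207074 0.197     ]
rim inner circle [0.55089472 0.09989864] 0.06353312596825472 58 0.0005452864614033194
rim inner circle [0.55089472 0.09989864] 0.06353312596825472 58 0.0005452864614033194
rim inner circle [0.55089472 0.09989864] 0.06353312596825472 58 0.0005452864614033194
```

Run:
```python
from h import *
f=lambda u,v,x,y,k:(u/k+x-.4,v/k+y-.4)
ss=lambda u,v:f(u,v,170,130,3.5)
print("pot side",onz("side",ss(313.5,480),.052))
# compare predicted pot outline for candidates
for y in(-.162,-.165,-.168):
    for z,n in((.052,"rim"),(.012,"base")):
        a=np.linspace(0,2*np.pi,73);P=np.array([proj("side",[.5377+.033*np.cos(q),y+.033*np.sin(q),z]) for q in a])
        P=(P+.4-[170,130])*3.5;print(y,n,"u",P[:,0].min().round(),P[:,0].max().round(),"v",P[:,1].min().round(),P[:,1].max().round())
a=np.linspace(0,2*np.pi,73)
for y in(-.162,-.165,-.168):
    P=np.array([proj("side",[.538+.04*np.cos(q),y+.04*np.sin(q),.012]) for q in a]);P=(P+.4-[170,130])*3.5
    print("pad",y,P.min(0).round(),P.max(0).round())
print("hub side z.127",onz("side",ss(175,176),.127),onz("top",f(262,192,160,170,4),.127))
```

```text
pot side [ 0.53913496 -0.16530294  0.052     ]
-0.162 rim u 257.0 362.0 v 444.0 513.0
-0.162 base u 257.0 360.0 v 491.0 562.0
-0.165 rim u 259.0 364.0 v 446.0 516.0
-0.165 base u 259.0 362.0 v 494.0 565.0
-0.168 rim u 261.0 366.0 v 449.0 519.0
-0.168 base u 261.0 364.0 v 497.0 568.0
pad -0.162 [247. 484.] [371. 570.]
pad -0.165 [248. 487.] [374. 573.]
pad -0.168 [250. 490.] [376. 576.]
hub side z.127 [0.55257453 0.10240372 0.127     ] [0.55222574 0.0991787  0.127     ]
```

Call:
{"api": "arm_command", "payload": {
  "commands": "1 0 0.035 0 0 0 0;1 0 0.07 0 0 0 0;1 0.01 0.105 0 0 0 0;1 0.03 0.14 0 0 0 0;1 0.05 0.175 0 0 0 0;1 0.075 0.21 0 0 0 0;1 0.1 0.24 0 0 0 0;1 0.112 0.261 0 0 0 0"
}}

```text
t: 14.03
ee_pos: [0.5501, 0.1781, 0.26]
tool_rot: [179.6, -0.0, -91.8]
ft_force: [-0.4, -0.8, -0.2]
gripper_width: 0.0854
```

Call:
{"api": "arm_command", "payload": {
  "commands": "1 0 0 0 0 0 0;1 0 0 0 0 0 0;1 0 0 0 0 0 0;1 0 0 0 0 0 0;1 0 0 0 0 0 0;1 0 0 0 0 0 0;1 0 0 0 0 0 0;1 0 0 0 0 0 0"
}}

```text
t: 14.7
ee_pos: [0.55, 0.1777, 0.2604]
tool_rot: [179.6, 0.0, -91.8]
ft_force: [0.3, 0.9, -0.2]
gripper_width: 0.0852
```

Run:
```python
from shot import *
sv("side",10,150,70,290,210,4);sv("top",10,160,170,360,270,4)
```

```text
14.7 [0.54995379 0.17774768 0.2604361 ] [ 1.79610915e+02  2.57575040e-02 -9.17886428e+01] [ 0.29133904  0.90464148 -0.18960542]
```

View pics/side10.png

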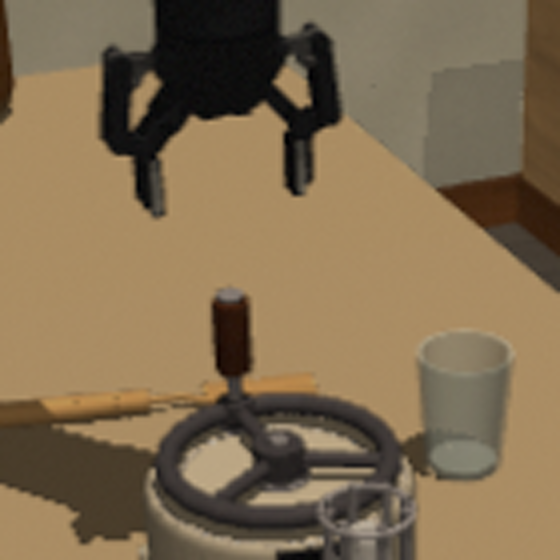

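Run:
```python
from h import *
z=lambda p:((p+.4-[150,70])*4).round(1)
for P in([.547,.1715,.197],[.547,.1715,.145],[.55,.1715,.197],[.547,.1755,.197],[.55,.0995,.13],[.55,.1667,.257],[.55,.1667,.249]):print(P,z(proj("side",P)))
t=cv2.imread("pics/top10_full.png");print(t.shape)
```

```text
[0.547, 0.1715, 0.197] [229.5 300.1]
[0.547, 0.1715, 0.145] [233.3 371.3]
[0.55, 0.1715, 0.197] [233.9 299.3]
[0.547, 0.1755, 0.197] [227.4 297.6]
[0.55, 0.0995, 0.13] [277.7 440. ]
[0.55, 0.1667, 0.257] [232.1 215.9]
[0.55, 0.1667, 0.249] [232.7 227.7]
(384, 512, 3)
```

View pics/top10.png

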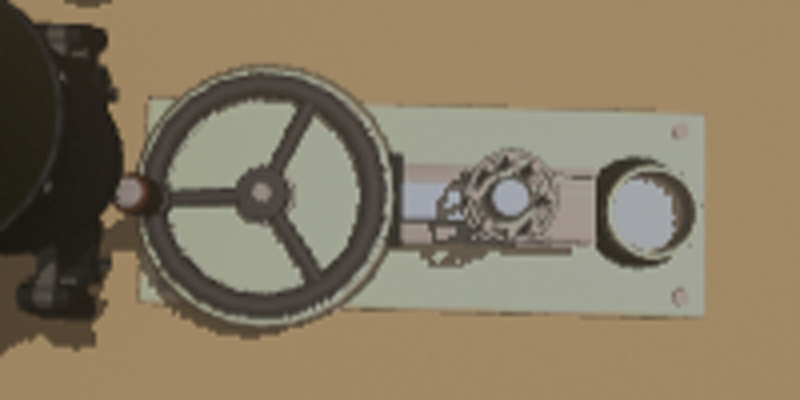

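Call:
{"api": "arm_command", "payload": {
  "commands": "1 -0.001 -0.005 -0.01 0 0 0;1 -0.001 -0.005 -0.02 0 0 0;1 -0.001 -0.005 -0.035 0 0 0;1 -0.001 -0.005 -0.05 0 0 0;1 -0.001 -0.005 -0.065 0 0 0;1 -0.001 -0.005 -0.08 0 0 0;1 -0.001 -0.005 -0.09 0 0 0;1 -0.001 -0.005 -0.096 0 0 0"
}}

```text
t: 15.47
ee_pos: [0.5484, 0.1728, 0.1621]
tool_rot: [179.5, -0.1, -91.8]
ft_force: [-0.7, 0.5, -0.1]
gripper_width: 0.0853
```

Run:
```python
from shot import *
sv("side",11,150,70,290,210,4)
```

```text
15.4667 [0.54836096 0.17275815 0.1621153 ] [ 1.79464768e+02 -5.73563380e-02 -9.17756965e+01] [-0.72284361  0.53096349 -0.09033863]
```

View pics/side11.png

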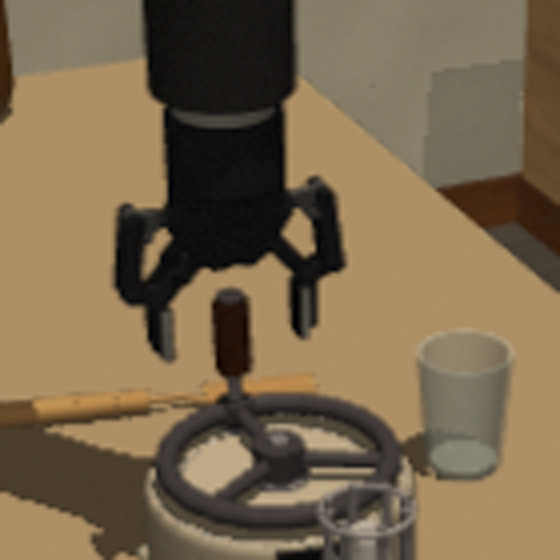

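The handle sits centred between the jaws, at zoom (233,338) between inner faces at 172 and 298. I'll close.

Call:
{"api": "arm_command", "payload": {
  "commands": "0.6 0 0 0 0 0 0;0.2 0 0 0 0 0 0;0.1 0 0 0 0 0 0;0.1 0 0 0 0 0 0;0.1 0 0 0 0 0 0;0.1 0 0 0 0 0 0;0.1 0 0 0 0 0 0;0.1 0 0 0 0 0 0",
  "newtons": 50
}}

```text
t: 16.18
ee_pos: [0.5485, 0.1728, 0.1624]
tool_rot: [179.5, -0.0, -91.8]
ft_force: [-1.2, 0.5, 3.5]
gripper_width: 0.024
```

Run:
```python
from shot import *
print(o["gripper_width"],o["moment"])
sv("side",12,150,70,290,210,4)
```

```text
16.1833 [0.54846605 0.17282436 0.16240338] [ 1.79491079e+02 -4.59172510e-02 -9.17708688e+01] [-1.22543903  0.54057709  3.48428484]
0.024035954014419242 [ 0.12615374  0.28047226 -0.04221956]
```

View pics/side12.png

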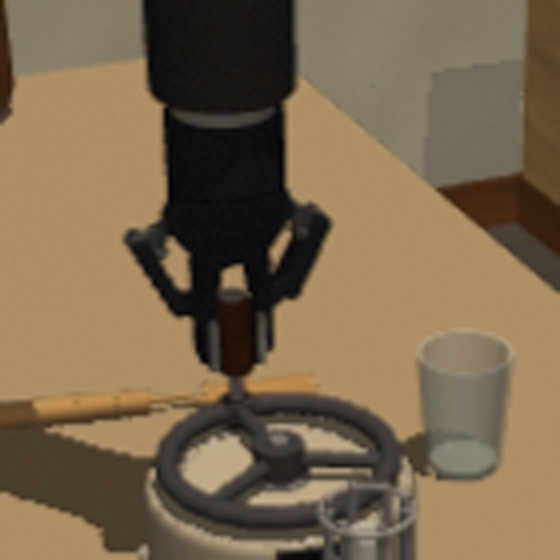

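```bash
cat > circ.py <<'E'
import sys
from h import *
C=np.array([float(sys.argv[1]),float(sys.argv[2])]);R=.072
step=float(sys.argv[3]);z=float(sys.argv[4])
o=arm.get_obs();p=o["ee_pos"];d=p[:2]-C
ph=np.degrees(np.arctan2(d[0],d[1]))
u=d/np.linalg.norm(d);F=o["ft_force"]
print("t",o["t"],"phi",ph.round(2),"r",np.linalg.norm(d).round(4),"z",p[2].round(4),"Frad",(F[:2]@u).round(1),"Ftan",(F[0]*u[1]-F[1]*u[0]).round(1),"Fz",F[2].round(1),"w",o["gripper_width"].round(4),"rot",o["tool_rot"].round(1))
for k in range(1,9):
    a=np.radians(ph+step*k);q=C+R*np.array([np.sin(a),np.cos(a)])-p[:2]
    print(np.round(q*2,3)/2,round(z-p[2],3))
E
python3 circ.py 0.5505 0.1008 -5.6 0.163
```

```text
Traceback (most recent call last):
  File "circ.py", line 8, in <module>
    print("t",o["t"],"phi",ph.round(2),"r",np.linalg.norm(d).round(4),"z",p[2].round(4),"Frad",(F[:2]@u).round(1),"Ftan",(F[0]*u[1]-F[1]*u[0]).round(1),"Fz",F[2].round(1),"w",o["gripper_width"].round(4),"rot",o["tool_rot"].round(1))
                                                                                                                                                                               ^^^^^^^^^^^^^^^^^^^^^^^^
AttributeError: 'float' object has no attribute 'round'
```

```bash
sed -i 's/o\["gripper_width"\].round(4)/round(o["gripper_width"],4)/' circ.py
python3 circ.py 0.5505 0.1008 -5.6 0.163
```

```text
t 16.2333 phi -1.59 r 0.0721 z 0.1624 Frad 0.3 Ftan 0.1 Fz 3.6 w 0.0236 rot [179.5  -0.  -91.8]
[-0.007  -0.0005] 0.001
[-0.014 -0.002] 0.001
[-0.0205 -0.0035] 0.001
[-0.0275 -0.0065] 0.001
[-0.0335 -0.0095] 0.001
[-0.0395 -0.013 ] 0.001
[-0.045  -0.0175] 0.001
[-0.05   -0.0225] 0.001
```

Call:
{"api": "arm_command", "payload": {
  "commands": "0.1 -0.007 -0.0005 0.001 0 0 0;0.1 -0.014 -0.002 0.001 0 0 0;0.1 -0.0205 -0.0035 0.001 0 0 0;0.1 -0.0275 -0.0065 0.001 0 0 0;0.1 -0.0335 -0.0095 0.001 0 0 0;0.1 -0.0395 -0.013 0.001 0 0 0;0.1 -0.045 -0.0175 0.001 0 0 0;0.1 -0.05 -0.0225 0.001 0 0 0"
}}

```text
t: 16.9
ee_pos: [0.4979, 0.1506, 0.1627]
tool_rot: [179.5, 0.0, -91.7]
ft_force: [7.0, 3.0, -7.8]
gripper_width: 0.0242
```

```bash
python3 circ.py 0.5505 0.1008 -5.6 0.163
```

```text
t 16.9 phi -46.57 r 0.0725 z 0.1627 Frad -3.1 Ftan 7.0 Fz -7.8 w 0.0242 rot [179.5   0.  -91.7]
[-0.004  -0.0055] 0.0
[-0.0085 -0.0115] 0.0
[-0.0115 -0.0175] 0.0
[-0.0145 -0.024 ] 0.0
[-0.017  -0.0305] 0.0
[-0.0185 -0.0375] 0.0
[-0.019  -0.0445] 0.0
[-0.0195 -0.0515] 0.0
```

Call:
{"api": "arm_command", "payload": {
  "commands": "0.1 -0.0045 -0.0055 0 0 0 0;0.1 -0.0085 -0.0115 -0.001 0 0 0;0.1 -0.012 -0.0175 -0.001 0 0 0;0.1 -0.0145 -0.024 -0.001 0 0 0;0.1 -0.017 -0.0305 -0.001 0 0 0;0.1 -0.0185 -0.0375 -0.001 0 0 0;0.1 -0.0192 -0.0445 -0.001 0 0 0;0.1 -0.0195 -0.0515 -0.001 0 0 0"
}}

```text
t: 17.57
ee_pos: [0.4781, 0.1031, 0.1626]
tool_rot: [179.6, 0.6, -91.6]
ft_force: [-0.7, 17.1, 1.8]
gripper_width: 0.0242
```

```bash
python3 circ.py 0.5505 0.1008 -5.6 0.162
```

```text
t 17.5667 phi -88.17 r 0.0725 z 0.1626 Frad 1.3 Ftan 17.0 Fz 1.8 w 0.0242 rot [179.6   0.6 -91.6]
[ 0.0005 -0.007 ] -0.001
[ 0.0015 -0.014 ] -0.001
[ 0.003 -0.021] -0.001
[ 0.005  -0.0275] -0.001
[ 0.008 -0.034] -0.001
[ 0.011 -0.04 ] -0.001
[ 0.015 -0.046] -0.001
[ 0.02   -0.0515] -0.001
```

The tangential force is 17 N, above the expected 8 N, so I'll check with pictures.

```bash
python3 - <<'E'
from shot import *
sv("side",13,150,90,310,290,3);sv("top",13,160,170,360,270,4)
E
python3 circ.py 0.5505 0.1008 -5.6 0.162 | head -1
```

```text
17.5667 [0.47805676 0.10311803 0.162638  ] [179.6415587    0.5736937  -91.57285229] [-0.72865167 17.06806672  1.80296799]
t 17.6667 phi -89.57 r 0.0725 z 0.1626 Frad 1.6 Ftan 11.6 Fz 0.4 w 0.024 rot [179.6   0.4 -91.6]
```

View pics/side13.png

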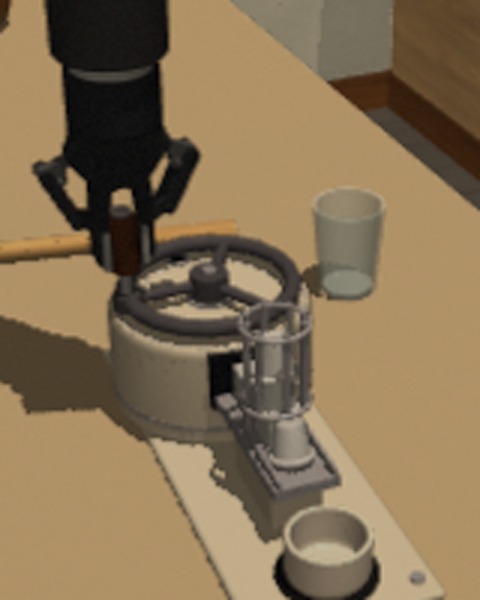

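View pics/top13.png

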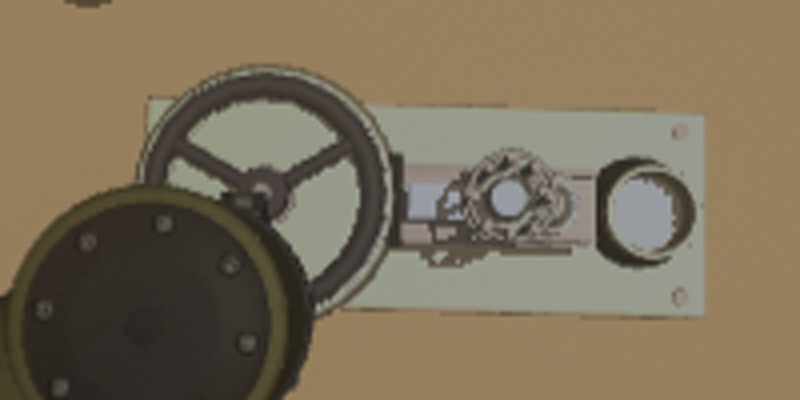

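The capsule is being pushed out along the slide as intended. I'll continue a bit slower.

```bash
python3 circ.py 0.5505 0.1008 -5 0.162
```

```text
t 17.6667 phi -89.57 r 0.0725 z 0.1626 Frad 1.6 Ftan 11.6 Fz 0.4 w 0.024 rot [179.6   0.4 -91.6]
[ 0.001  -0.0065] -0.001
[ 0.0015 -0.0125] -0.001
[ 0.003  -0.0185] -0.001
[ 0.0045 -0.0245] -0.001
[ 0.007  -0.0305] -0.001
[ 0.01  -0.036] -0.001
[ 0.013  -0.0415] -0.001
[ 0.017  -0.0465] -0.001
```

Call:
{"api": "arm_command", "payload": {
  "commands": "0.1 0.0005 -0.0065 0 0 0 0;0.1 0.0015 -0.0125 0 0 0 0;0.1 0.003 -0.0185 0 0 0 0;0.1 0.0045 -0.0245 0 0 0 0;0.1 0.007 -0.0305 0 0 0 0;0.1 0.01 -0.036 0 0 0 0;0.1 0.013 -0.0415 0 0 0 0;0.1 0.017 -0.0465 0 0 0 0"
}}

```text
t: 18.33
ee_pos: [0.4932, 0.0566, 0.1626]
tool_rot: [179.5, 0.6, -91.5]
ft_force: [-7.5, 10.3, 2.3]
gripper_width: 0.0239
```

```bash
python3 circ.py 0.5505 0.1008 -5 0.162
```

```text
t 18.3333 phi -127.65 r 0.0724 z 0.1626 Frad -0.4 Ftan 12.7 Fz 2.3 w 0.0239 rot [179.5   0.6 -91.5]
[ 0.0045 -0.0045] -0.001
[ 0.009 -0.009] -0.001
[ 0.0135 -0.013 ] -0.001
[ 0.019  -0.0165] -0.001
[ 0.024  -0.0195] -0.001
[ 0.03   -0.0225] -0.001
[ 0.036  -0.0245] -0.001
[ 0.042 -0.026] -0.001
```

Call:
{"api": "arm_command", "payload": {
  "commands": "0.1 0.0045 -0.0045 0 0 0 0;0.1 0.009 -0.009 0 0 0 0;0.1 0.0135 -0.013 0 0 0 0;0.1 0.019 -0.0165 0 0 0 0;0.1 0.024 -0.0195 0 0 0 0;0.1 0.03 -0.0225 0 0 0 0;0.1 0.036 -0.0245 0 0 0 0;0.1 0.042 -0.026 0 0 0 0"
}}

```text
t: 19.0
ee_pos: [0.5325, 0.031, 0.1626]
tool_rot: [179.1, 0.6, -91.5]
ft_force: [-10.6, 4.6, 4.2]
gripper_width: 0.0237
```

```bash
python3 circ.py 0.5505 0.1008 -5 0.162
python3 - <<'E'
from shot import *
sv("side",14,150,90,310,290,3)
E
```

```text
t 19.0 phi -165.55 r 0.0721 z 0.1626 Frad -1.8 Ftan 11.4 Fz 4.2 w 0.0237 rot [179.1   0.6 -91.5]
[ 0.006 -0.001] -0.001
[ 0.0125 -0.002 ] -0.001
[ 0.0185 -0.002 ] -0.001
[ 0.025 -0.002] -0.001
[ 0.031 -0.001] -0.001
[0.0375 0.0005] -0.001
[0.0435 0.0025] -0.001
[0.049 0.005] -0.001
19.0 [0.53252158 0.03101197 0.16259794] [179.14154911   0.64075173 -91.47662   ] [-10.60323404   4.57441571   4.20513591]
```

View pics/side14.png

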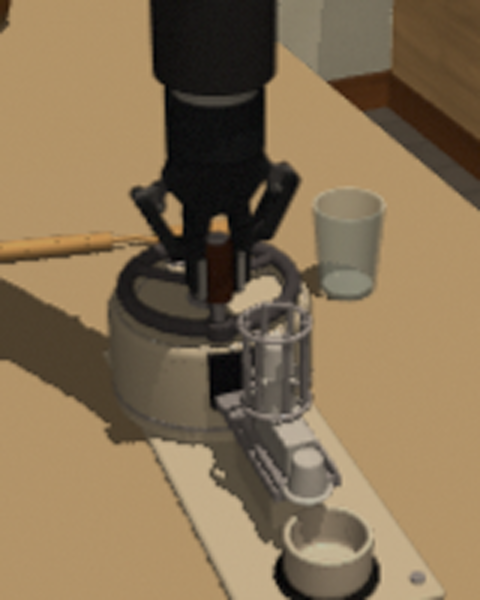

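Call:
{"api": "arm_command", "payload": {
  "commands": "0.1 0.006 -0.001 0 0 0 0;0.1 0.012 -0.0018 0 0 0 0;0.1 0.0185 -0.002 0 0 0 0;0.1 0.0245 -0.0018 0 0 0 0;0.1 0.0295 -0.001 0 0 0 0;0.1 0.034 -0.0005 0 0 0 0;0.1 0.034 -0.0005 0 0 0 0;0.1 0.034 -0.0005 0 0 0 0"
}}

```text
t: 19.72
ee_pos: [0.5665, 0.0308, 0.1626]
tool_rot: [179.1, 0.7, -91.5]
ft_force: [-3.7, 4.1, -0.6]
gripper_width: 0.0238
```

```bash
python3 circ.py 0.5505 0.1008 -5 0.162
python3 - <<'E'
from shot import *
sv("side",15,150,90,310,290,3)
E
```

```text
t 19.7167 phi 167.11 r 0.0718 z 0.1626 Frad -4.8 Ftan 2.7 Fz -0.6 w 0.0238 rot [179.1   0.7 -91.5]
[0.006  0.0015] -0.001
[0.012  0.0035] -0.001
[0.0175 0.0065] -0.001
[0.023  0.0095] -0.001
[0.028 0.013] -0.001
[0.033 0.017] -0.001
[0.0375 0.0215] -0.001
[0.0415 0.0265] -0.001
19.7167 [0.56652241 0.03080678 0.16264961] [179.12441668   0.66185499 -91.45264   ] [-3.7145602   4.11827056 -0.57185029]
```

View pics/side15.png

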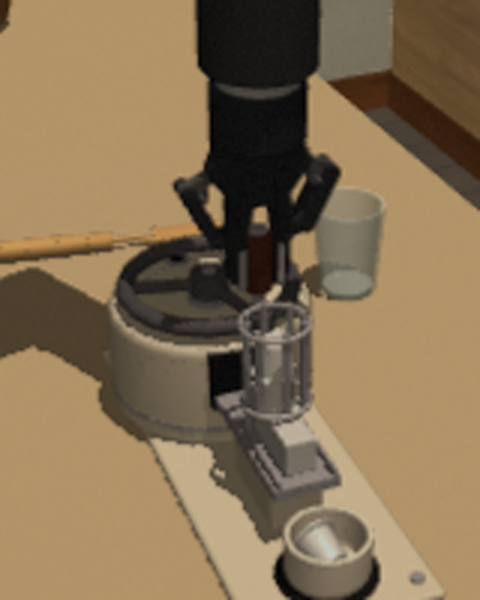

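The capsule is in the pot, and the ram is retracting. I'll continue the second half.

Call:
{"api": "arm_command", "payload": {
  "commands": "0.1 0.006 0.0015 0 0 0 0;0.1 0.012 0.0035 0 0 0 0;0.1 0.0175 0.0062 0 0 0 0;0.1 0.023 0.0095 0 0 0 0;0.1 0.028 0.013 0 0 0 0;0.1 0.033 0.017 0 0 0 0;0.1 0.0375 0.0215 0 0 0 0;0.1 0.0415 0.0265 0 0 0 0"
}}

```text
t: 20.43
ee_pos: [0.6067, 0.0566, 0.1627]
tool_rot: [179.0, 0.6, -91.5]
ft_force: [-5.0, -1.1, 0.6]
gripper_width: 0.024
```

```bash
python3 circ.py 0.5505 0.1008 -5 0.162
```

```text
t 20.4333 phi 128.23 r 0.0715 z 0.1627 Frad -3.3 Ftan 3.9 Fz 0.6 w 0.024 rot [179.    0.6 -91.5]
[0.004 0.005] -0.001
[0.0075 0.01  ] -0.001
[0.01  0.016] -0.001
[0.012  0.0215] -0.001
[0.014 0.028] -0.001
[0.015 0.034] -0.001
[0.0155 0.04  ] -0.001
[0.016  0.0465] -0.001
```

Call:
{"api": "arm_command", "payload": {
  "commands": "0.1 0.004 0.005 0 0 0 0;0.1 0.0073 0.0105 0 0 0 0;0.1 0.01 0.016 0 0 0 0;0.1 0.0122 0.0218 0 0 0 0;0.1 0.014 0.028 0 0 0 0;0.1 0.015 0.034 0 0 0 0;0.1 0.0157 0.0402 0 0 0 0;0.1 0.0159 0.0465 0 0 0 0"
}}

```text
t: 21.1
ee_pos: [0.622, 0.1031, 0.1627]
tool_rot: [178.9, 0.5, -91.5]
ft_force: [-7.6, -2.1, 0.9]
gripper_width: 0.0241
```

```bash
python3 circ.py 0.5505 0.1008 -5 0.162
```

```text
t 21.1 phi 88.16 r 0.0715 z 0.1627 Frad -7.6 Ftan 1.8 Fz 0.9 w 0.0241 rot [178.9   0.5 -91.5]
[0.     0.0065] -0.001
[-0.001   0.0125] -0.001
[-0.0025  0.0185] -0.001
[-0.0045  0.0245] -0.001
[-0.007  0.03 ] -0.001
[-0.0105  0.0355] -0.001
[-0.014  0.041] -0.001
[-0.018   0.0455] -0.001
```

```bash
python3 circ.py 0.5499 0.1008 -5 0.162
```

```text
t 21.1 phi 88.17 r 0.0721 z 0.1627 Frad -7.6 Ftan 1.8 Fz 0.9 w 0.0241 rot [178.9   0.5 -91.5]
[-0.0005  0.0065] -0.001
[-0.0015  0.0125] -0.001
[-0.003   0.0185] -0.001
[-0.005   0.0245] -0.001
[-0.008  0.03 ] -0.001
[-0.011   0.0355] -0.001
[-0.0145  0.041 ] -0.001
[-0.0185  0.0455] -0.001
```

Call:
{"api": "arm_command", "payload": {
  "commands": "0.1 -0.0005 0.0065 0 0 0 0;0.1 -0.0015 0.0125 0 0 0 0;0.1 -0.003 0.0185 0 0 0 0;0.1 -0.005 0.0245 0 0 0 0;0.1 -0.008 0.03 0 0 0 0;0.1 -0.011 0.0355 0 0 0 0;0.1 -0.0145 0.041 0 0 0 0;0.1 -0.0185 0.0455 0 0 0 0"
}}

```text
t: 21.77
ee_pos: [0.6034, 0.1492, 0.1627]
tool_rot: [178.9, 0.5, -91.5]
ft_force: [0.3, -2.9, -1.7]
gripper_width: 0.0237
```

```bash
python3 circ.py 0.5499 0.1008 -4 0.162
```

```text
t 21.7667 phi 47.84 r 0.0721 z 0.1627 Frad -1.7 Ftan 2.3 Fz -1.7 w 0.0237 rot [178.9   0.5 -91.5]
[-0.0035  0.0035] -0.001
[-0.0075  0.007 ] -0.001
[-0.0115  0.01  ] -0.001
[-0.0155  0.013 ] -0.001
[-0.02    0.0155] -0.001
[-0.0245  0.0175] -0.001
[-0.029   0.0195] -0.001
[-0.034  0.021] -0.001
```

Call:
{"api": "arm_command", "payload": {
  "commands": "0.1 -0.0035 0.0035 0 0 0 0;0.1 -0.0075 0.007 0 0 0 0;0.1 -0.0115 0.01 0 0 0 0;0.1 -0.0155 0.013 0 0 0 0;0.1 -0.02 0.0155 0 0 0 0;0.1 -0.0245 0.0175 0 0 0 0;0.1 -0.029 0.0195 0 0 0 0;0.1 -0.034 0.021 0 0 0 0"
}}

```text
t: 22.43
ee_pos: [0.569, 0.1704, 0.1627]
tool_rot: [178.9, 0.5, -91.5]
ft_force: [2.2, -3.4, -2.2]
gripper_width: 0.0239
```

```bash
python3 circ.py 0.5499 0.1008 -1 0.162
python3 - <<'E'
from shot import *
sv("side",16,150,70,310,270,3);sv("top",16,160,170,360,270,4)
E
```

```text
t 22.4333 phi 15.38 r 0.0722 z 0.1627 Frad -2.7 Ftan 3.0 Fz -2.2 w 0.0239 rot [178.9   0.5 -91.5]
[-0.0015  0.    ] -0.001
[-0.0025  0.0005] -0.001
[-0.0035  0.0005] -0.001
[-0.005  0.001] -0.001
[-0.006  0.001] -0.001
[-0.0075  0.0015] -0.001
[-0.0085  0.0015] -0.001
[-0.01   0.002] -0.001
22.4333 [0.56904182 0.17040986 0.16270233] [178.92222086   0.5190376  -91.47721176] [ 2.22894651 -3.36236847 -2.2385253 ]
```

View pics/side16.png

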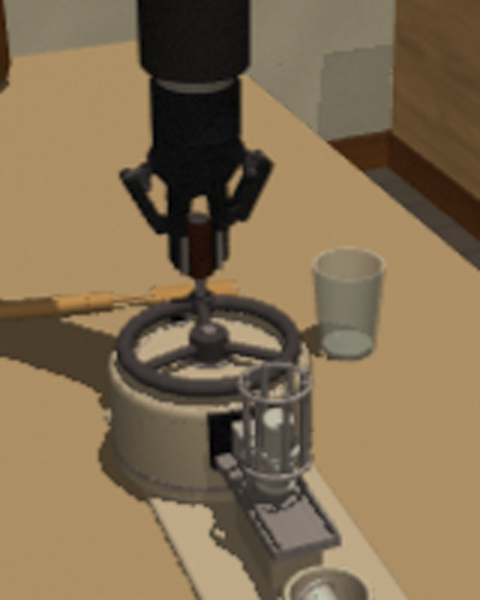

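View pics/top16.png

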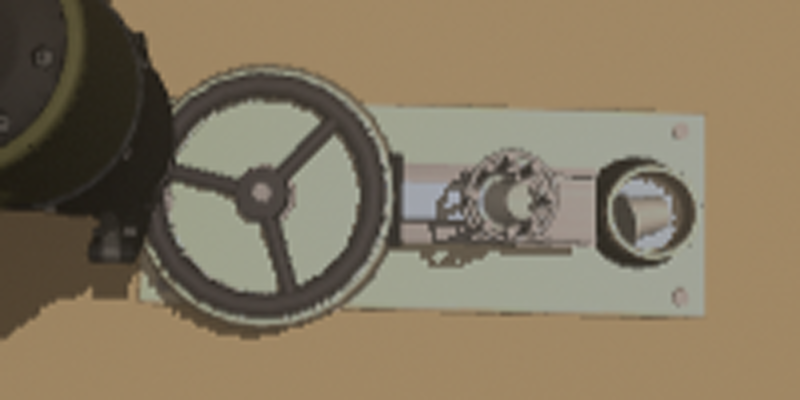

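One capsule is in the pot, with the rest in the magazine. The wheel is about 13° before home. Next I'll lower the pin gently onto the ring.

Call:
{"api": "arm_command", "payload": {
  "commands": "0.1 0 0 -0.001 0 0 0;0.1 0 0 -0.002 0 0 0;0.1 0 0 -0.003 0 0 0;0.1 0 0 -0.004 0 0 0;0.1 0 0 -0.004 0 0 0;0.1 0 0 -0.004 0 0 0;0.1 0 0 -0.004 0 0 0;0.1 0 0 -0.004 0 0 0"
}}

```text
t: 23.2
ee_pos: [0.5689, 0.1705, 0.1607]
tool_rot: [179.0, 0.6, -91.4]
ft_force: [-3.5, -1.6, 6.2]
gripper_width: 0.0239
```

Call:
{"api": "arm_command", "payload": {
  "commands": "0.1 0 0 -0.003 0 0 0;0.1 0 0 -0.004 0 0 0;0.1 0 0 -0.005 0 0 0;0.1 0 0 -0.005 0 0 0;0.1 0 0 -0.005 0 0 0;0.1 0 0 -0.005 0 0 0;0.1 0 0 -0.005 0 0 0;0.1 0 0 -0.005 0 0 0"
}}

```text
t: 23.87
ee_pos: [0.5696, 0.1703, 0.1578]
tool_rot: [179.1, 0.6, -91.4]
ft_force: [-2.2, -2.4, 6.2]
gripper_width: 0.0236
```

Call:
{"api": "arm_command", "payload": {
  "commands": "0.1 0 0 -0.003 0 0 0;0.1 0 0 -0.004 0 0 0;0.1 0 0 -0.0045 0 0 0;0.1 0 0 -0.0045 0 0 0;0.1 0 0 -0.0045 0 0 0;0.1 0 0 -0.0045 0 0 0;0.1 0 0 -0.0045 0 0 0;0.1 0 0 -0.0045 0 0 0"
}}

```text
t: 24.53
ee_pos: [0.5702, 0.1701, 0.1554]
tool_rot: [179.3, 0.6, -91.4]
ft_force: [-2.9, -2.3, 5.9]
gripper_width: 0.024
```

Call:
{"api": "arm_command", "payload": {
  "commands": "0.1 0 0 -0.003 0 0 0;0.1 0 0 -0.004 0 0 0;0.1 0 0 -0.0045 0 0 0;0.1 0 0 -0.0045 0 0 0;0.1 0 0 -0.0045 0 0 0;0.1 0 0 -0.0045 0 0 0;0.1 0 0 -0.0045 0 0 0;0.1 0 0 -0.0045 0 0 0"
}}

```text
t: 25.2
ee_pos: [0.5708, 0.17, 0.1538]
tool_rot: [179.4, 0.6, -91.4]
ft_force: [-4.0, -2.9, 9.2]
gripper_width: 0.024
```

The pin is on the ring at about TCP z .154. I'll slide it toward home with a light preload.

Call:
{"api": "arm_command", "payload": {
  "commands": "0.1 -0.001 0.0003 -0.003 0 0 0;0.1 -0.002 0.0006 -0.003 0 0 0;0.1 -0.003 0.0009 -0.003 0 0 0;0.1 -0.004 0.0012 -0.003 0 0 0;0.1 -0.005 0.0014 -0.003 0 0 0;0.1 -0.006 0.0017 -0.003 0 0 0;0.1 -0.007 0.002 -0.003 0 0 0;0.1 -0.008 0.0022 -0.003 0 0 0"
}}

```text
t: 25.87
ee_pos: [0.565, 0.1715, 0.1538]
tool_rot: [179.8, 0.6, -91.5]
ft_force: [4.7, -4.8, 6.6]
gripper_width: 0.0238
```

```bash
python3 circ.py 0.5499 0.1008 -1 0.151
```

```text
t 25.8667 phi 12.09 r 0.0723 z 0.1538 Frad -3.7 Ftan 5.6 Fz 6.6 w 0.0238 rot [179.8   0.6 -91.5]
[-0.0015 -0.    ] -0.003
[-0.0025  0.    ] -0.003
[-0.004   0.0005] -0.003
[-0.005   0.0005] -0.003
[-0.0065  0.0005] -0.003
[-0.0075  0.001 ] -0.003
[-0.009  0.001] -0.003
[-0.01   0.001] -0.003
```

Call:
{"api": "arm_command", "payload": {
  "commands": "0.1 -0.0025 0.0002 -0.0035 0 0 0;0.1 -0.003 0.0003 -0.0035 0 0 0;0.1 -0.0035 0.0004 -0.0035 0 0 0;0.1 -0.004 0.0005 -0.0035 0 0 0;0.1 -0.0045 0.0006 -0.0035 0 0 0;0.1 -0.005 0.0007 -0.0035 0 0 0;0.1 -0.0055 0.0008 -0.0035 0 0 0;0.1 -0.006 0.001 -0.0035 0 0 0"
}}

```text
t: 26.53
ee_pos: [0.5615, 0.1722, 0.1538]
tool_rot: [-179.8, 0.7, -91.5]
ft_force: [5.5, -3.3, 7.4]
gripper_width: 0.024
```

```bash
python3 circ.py 0.5499 0.1008 -1 0.151
```

```text
t 26.5333 phi 9.26 r 0.0723 z 0.1538 Frad -2.3 Ftan 6.0 Fz 7.4 w 0.024 rot [-179.8    0.7  -91.5]
[-0.0015 -0.    ] -0.003
[-0.0025  0.    ] -0.003
[-0.004  0.   ] -0.003
[-0.005   0.0005] -0.003
[-0.0065  0.0005] -0.003
[-0.0075  0.0005] -0.003
[-0.009   0.0005] -0.003
[-0.01    0.0005] -0.003
```

Call:
{"api": "arm_command", "payload": {
  "commands": "0.1 -0.0025 0.0002 -0.0045 0 0 0;0.1 -0.003 0.0003 -0.0045 0 0 0;0.1 -0.0035 0.0004 -0.0045 0 0 0;0.1 -0.004 0.0005 -0.0045 0 0 0;0.1 -0.0045 0.0006 -0.0045 0 0 0;0.1 -0.005 0.0006 -0.0045 0 0 0;0.1 -0.0055 0.0007 -0.0045 0 0 0;0.1 -0.006 0.0007 -0.0045 0 0 0"
}}

```text
t: 27.2
ee_pos: [0.5586, 0.1726, 0.1537]
tool_rot: [-179.3, 0.8, -91.5]
ft_force: [6.5, -3.4, 9.9]
gripper_width: 0.024
```

```bash
python3 circ.py 0.5499 0.1008 -1 0.151|head -1
```

```text
t 27.2 phi 6.93 r 0.0723 z 0.1537 Frad -2.6 Ftan 6.9 Fz 9.9 w 0.024 rot [-179.3    0.8  -91.5]
```

Call:
{"api": "arm_command", "payload": {
  "commands": "0.1 -0.003 0.0002 -0.0045 -0.3 0.3 0;0.1 -0.0036 0.0003 -0.0045 -0.7 0.7 0;0.1 -0.0042 0.0003 -0.0045 -0.7 0.7 0;0.1 -0.0048 0.0004 -0.0045 -0.7 0.7 0;0.1 -0.0054 0.0004 -0.0045 -0.7 0.7 0;0.1 -0.006 0.0005 -0.0045 -0.7 0.7 0;0.1 -0.0066 0.0005 -0.0045 -0.7 0.7 0;0.1 -0.0072 0.0005 -0.0045 -0.7 0.7 0"
}}

```text
t: 27.87
ee_pos: [0.5546, 0.1728, 0.1537]
tool_rot: [-179.4, 0.2, -91.5]
ft_force: [6.7, -4.5, 9.3]
gripper_width: 0.0239
```

```bash
python3 circ.py 0.5499 0.1008 -1 0.151|head -1
```

```text
t 27.8667 phi 3.77 r 0.0722 z 0.1537 Frad -4.0 Ftan 7.0 Fz 9.3 w 0.0239 rot [-179.4    0.2  -91.5]
```

Call:
{"api": "arm_command", "payload": {
  "commands": "0.1 -0.003 0 -0.0045 0 0.4 0;0.1 -0.0036 0.0001 -0.0045 0 0.6 0;0.1 -0.0042 0.0001 -0.0045 0 0.6 0;0.1 -0.0048 0.0001 -0.0045 0 0.6 0;0.1 -0.0054 0.0001 -0.0045 0 0.6 0;0.1 -0.006 0.0001 -0.0045 0 0.6 0;0.1 -0.0066 0.0001 -0.0045 0 0.6 0;0.1 -0.0072 0.0001 -0.0045 0 0.6 0"
}}

```text
t: 28.53
ee_pos: [0.5504, 0.173, 0.1536]
tool_rot: [-179.5, 0.3, -91.6]
ft_force: [4.9, -3.2, 10.6]
gripper_width: 0.0239
```

```bash
python3 circ.py 0.5499 0.1008 -1 0.151|head -1
```

```text
t 28.5333 phi 0.39 r 0.0722 z 0.1536 Frad -3.1 Ftan 4.9 Fz 10.6 w 0.0239 rot [-179.5    0.3  -91.6]
```

Call:
{"api": "arm_command", "payload": {
  "commands": "0.1 -0.0025 0 -0.0045 0 0.4 0;0.1 -0.003 0 -0.0045 0 0.5 0;0.1 -0.0036 0 -0.0045 0 0.5 0;0.1 -0.0042 0 -0.0045 0 0.5 0;0.1 -0.0048 0 -0.0045 0 0.5 0;0.1 -0.0054 -0.0001 -0.0045 0 0.5 0;0.1 -0.006 -0.0001 -0.0045 0 0.5 0;0.1 -0.0066 -0.0001 -0.0045 0 0.5 0"
}}

```text
t: 29.2
ee_pos: [0.5457, 0.1729, 0.1522]
tool_rot: [-179.7, 0.4, -91.6]
ft_force: [3.1, -3.3, 7.3]
gripper_width: 0.024
```

```bash
python3 circ.py 0.5499 0.1008 -1 0.151|head -1
```

```text
t 29.2 phi -3.37 r 0.0722 z 0.1522 Frad -3.5 Ftan 2.9 Fz 7.3 w 0.024 rot [-179.7    0.4  -91.6]
```

The pin is dropping: z fell 1.4 mm and Fz is down to friction level. I'll hold sideways and press down.

Call:
{"api": "arm_command", "payload": {
  "commands": "0.1 0 0 -0.0035 0 0 0;0.1 0 0 -0.0045 0 0 0;0.1 0 0 -0.005 0 0 0;0.1 0 0 -0.005 0 0 0;0.1 0 0 -0.005 0 0 0;0.1 0 0 -0.005 0 0 0;0.1 0 0 -0.005 0 0 0;0.1 0 0 -0.005 0 0 0"
}}

```text
t: 29.87
ee_pos: [0.5469, 0.1729, 0.1496]
tool_rot: [-179.5, 0.4, -91.6]
ft_force: [1.5, -2.1, 7.2]
gripper_width: 0.0237
```

```bash
python3 circ.py 0.5499 0.1008 -1 0.151|head -1
```

```text
t 29.8667 phi -2.41 r 0.0722 z 0.1496 Frad -2.1 Ftan 1.4 Fz 7.2 w 0.0237 rot [-179.5    0.4  -91.6]
```

In the hole at .1496 (4 mm deep). Continuing to about .1438.

Call:
{"api": "arm_command", "payload": {
  "commands": "0.1 0 0 -0.004 0 0 0;0.1 0 0 -0.005 0 0 0;0.1 0 0 -0.006 0 0 0;0.1 0 0 -0.006 0 0 0;0.1 0 0 -0.006 0 0 0;0.1 0 0 -0.006 0 0 0;0.1 0 0 -0.006 0 0 0;0.1 0 0 -0.006 0 0 0"
}}

```text
t: 30.53
ee_pos: [0.5478, 0.173, 0.1459]
tool_rot: [-179.3, 0.5, -91.6]
ft_force: [-0.4, -3.1, 6.9]
gripper_width: 0.0241
```

Call:
{"api": "arm_command", "payload": {
  "commands": "0.1 0 0 -0.003 0 0 0;0.1 0 0 -0.004 0 0 0;0.1 0 0 -0.005 0 0 0;0.1 0 0 -0.005 0 0 0;0.1 0 0 -0.005 0 0 0;0.1 0 0 -0.005 0 0 0;0.1 0 0 -0.005 0 0 0;0.1 0 0 -0.005 0 0 0"
}}

```text
t: 31.2
ee_pos: [0.548, 0.173, 0.1437]
tool_rot: [-179.2, 0.5, -91.6]
ft_force: [-4.8, -0.5, 10.8]
gripper_width: 0.0236
```

Call:
{"api": "arm_command", "payload": {
  "commands": "0.1 -0.0005 0 -0.004 0 0 0;0.1 -0.0005 0 -0.005 0 0 0;0.1 -0.0005 0 -0.0055 0 0 0;0.1 -0.0005 0 -0.0055 0 0 0;0.1 -0.0005 0 -0.0055 0 0 0;0.1 -0.0005 0 -0.0055 0 0 0;0.1 -0.0005 0 -0.0055 0 0 0;0.1 -0.0005 0 -0.0055 0 0 0"
}}

```text
t: 31.87
ee_pos: [0.5482, 0.173, 0.1433]
tool_rot: [-179.0, 0.6, -91.5]
ft_force: [-9.9, -2.9, 19.1]
gripper_width: 0.0239
```

The handle is bottomed: 10.4 mm below ring contact and 19 N, with no further travel. I'll relax and release.

Call:
{"api": "arm_command", "payload": {
  "commands": "0.1 0 0 -0.001 0 0 0;0.1 0 0 -0.001 0 0 0;0.5 0 0 -0.001 0 0 0;1 0 0 -0.001 0 0 0;1 0 0 -0.001 0 0 0;1 0 0 -0.001 0 0 0;1 0 0 -0.001 0 0 0;1 0 0 -0.001 0 0 0"
}}

```text
t: 32.53
ee_pos: [0.5482, 0.1731, 0.1421]
tool_rot: [-179.0, 0.6, -91.5]
ft_force: [0.2, 0.1, -0.1]
gripper_width: 0.0854
```

Call:
{"api": "arm_command", "payload": {
  "commands": "1 0 0 0.01 0 0 0;1 0 0 0.03 0 0 0;1 0 0 0.06 0 0 0;1 0 0 0.1 0 0 0;1 0 0.02 0.13 0 0 0;1 0 0.05 0.15 0 0 0;1 0 0.09 0.15 0 0 0;1 0 0.12 0.15 0 0 0"
}}

```text
t: 33.2
ee_pos: [0.5485, 0.2952, 0.2952]
tool_rot: [-178.8, 0.8, -91.6]
ft_force: [0.9, 0.2, -1.0]
gripper_width: 0.0853
```

Run:
```python
from shot import *
print(o["gripper_width"])
sv("side",17,150,70,310,310,2.5);sv("top",17,160,170,360,270,4)
z=lambda p:((p+.4-[150,70])*2.5).round(1)
for h in(.154,.164):print(h,z(proj("side",[.548,.1725,h+.026])),z(proj("side",[.548,.1725,h-.026])))
```

```text
33.2 [0.548464   0.29515332 0.29518912] [-178.8112841     0.76177826  -91.5500396 ] [ 0.87779289  0.16958908 -1.02156687]
0.08533860988735838
0.154 [144.8 201.8] [147.1 245.6]
0.164 [144.4 193.1] [146.7 237.3]
```

View pics/side17.png

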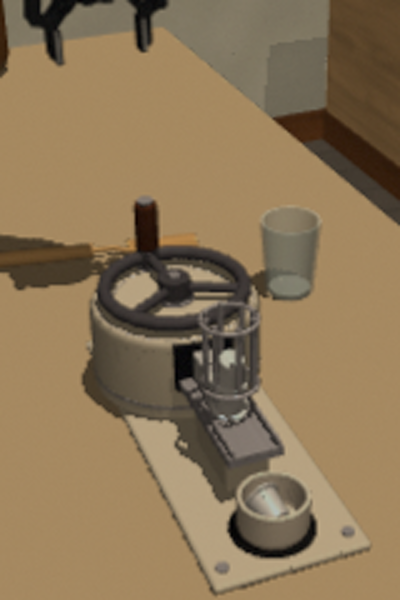

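View pics/top17.png

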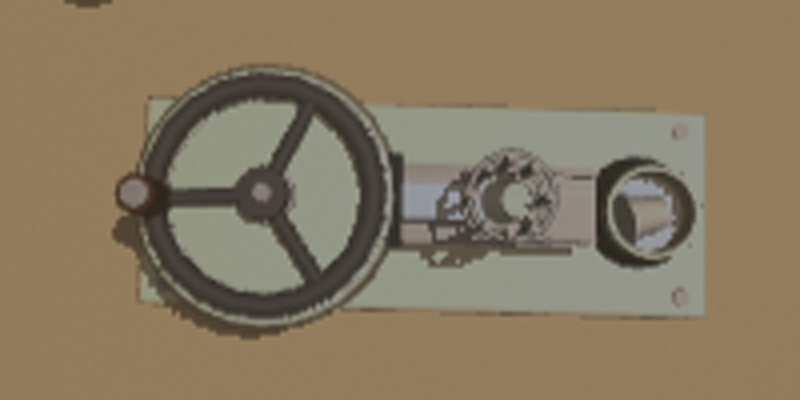

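Both pictures show the handle fully down: its top is at zoom row 200, where locked predicts 202 and pin-on-ring 193. One capsule is in the pot at (270,497). The other objects have not moved, so I'll hand in.

```bash
python3 -c "
from bench import arm
o=arm.get_obs();print(o['t'],o['joint_velocities'].round(2),o['ft_force'].round(1))
print(arm.close_job())"
```

```text
33.3 [-2.65 -1.96 -2.25  0.91 -0.9   2.16] [-0.5 -1.2  0. ]
the job is handed in; nothing more can be done
None
```

I put the pot upright on the pad, turned the wheel once round by its handle, dropped one capsule into the pot and locked the handle. I then let go and handed in at 33.3 s.

**Placing the pot:** The first lowering went wrong: the pot caught the slide edge at about 9 N and tilted in the grip. Setting it back on the counter to right it pressed it with about 34 N (wrist reading) for a moment. The fingers pressed through the pot, and the gripper's body touched nothing. I regrasped it and placed it cleanly. The last pictures show it upright on the pad, about 2–3 mm to the far side of the pad's centre.

**Turning:** I took the wheel once round, gripped throughout, and finished within about 1° of where it started. The tangential force reached 17 N once and was otherwise 13 N or less. One capsule lies in the pot and the rest are in the magazine.

**Locking:** I felt for the hole with about 10 N of total push. The pin dropped in roughly 5–7 mm to one side of home, going by my estimated home line. It went 10.4 mm below the ring face and bottomed at 19 N. After release the picture matches the locked handle height (top at row 200, predicted 202).

**Other objects:** The tumbler and the spatula look unmoved by eye, with no measured check. The arm never worked near the spice jar, but it is outside the frame of my last pictures.

**Disagreement:** The two cameras differed by a few mm along y, which contributed to the first miss.

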